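# Dry-build a sofa foot upside down in its foam cradle

## Task

Build the sofa foot upside down: press the L-shaped plinth fully home, tenon up, into the foam cradle whose pocket it fits (not the mirrored one), then fit the wooden collar over the tenon, then the turned foot, wide end down, and last the brass cap on the foot's narrow end. Seat each part flat on the one below and let go before fetching the next. Leave the spool, tin and screwdriver alone.

Things in the scene. Friction and masses are not known exactly. Their poses are not given: they have to be found in the camera images.
- plinth: Loose L-shaped beech plinth, 18 mm thick. Origin: tenon axis, underside; z up. Rectangle 80 (x) by 50 (y) mm centred on the origin plus a tab x +14 to +40, y +25 to +45. On top a square tenon, 14 x 14 mm (sides along x, y), z = 18 to 47, then a blunt cone to z = 53. Carry it by the tenon. 0.15 kg.
- collar: Loose flat ring of brown wood, outer diameter 54 mm, through hole 27 mm, 16 mm high. Origin: centre of the underside, z up. Fits loosely round the tenon. 0.05 kg.
- foot: Loose turned foot of brown wood, 55 mm high, standing wide end down. Origin: centre of that underside, z up. Wide end 54 mm diameter to z = 25, then 46 tapering to a straight neck, diameter 34, z = 30 to 52, then a bevel to 28 mm at the top. Blind hole in the underside, 27 mm diameter, 24 deep; 19 mm of tenon stands out of the collar. Carry it by the neck. 0.12 kg.
- cap: Loose brass cap, a round cup lying mouth down: outer diameter 46 mm, bore 40, height 16, top 4 thick (bore 12 deep). Origin: centre of the mouth's rim (underside), z up. Goes over the foot's 34 mm neck until its closed top rests on the neck's top. 0.07 kg.
- cradle_a: Fixed cradle that the plinth fits: 10 mm board with pale grey top, 12 mm dark firm foam on it, L pocket through the foam to the board. Origin: bench level, under the seated tenon axis; seated plinth axes = cradle axes, underside at z = 10. Pocket: plinth outline + 2 mm all round (tab +y at the +x end), top edge chamfered 4 mm. Board x -68 to 68, y -48 to 68. One orientation fits.
- cradle_b: Fixed cradle of the other hand, to stay empty: mirror image of the fitting one (same sizes and origin; pocket tab towards -y at the +x end, board y -68 to +48 mm). The plinth does not fit it.
- spool: Bystander, leave it: upright empty green plastic spool, flanges 52 mm in diameter, 50 mm high. Origin: centre of the underside.
- tin: Bystander, leave it: upright closed tin, 60 mm in diameter, 70 mm high. Origin: centre of the underside.
- screwdriver: Bystander, leave it: black-handled screwdriver, 180 mm long, lying crosswise at the far side. Origin: near its middle, underside; x towards the blade's tip.
Mind the look-alikes: they are no part of the job. Of the things shaped like the collar, the brown one is meant.

How it is judged (in metres and radians):
On the way, in this order (a step that is already met when the one before it is completed fails the run):
1. the plinth is fully home in the pocket that fits it, and let go (horizontal distance between plinth and cradle_a below 0.006 m and z of plinth in the frame of cradle_a between 0.007 and 0.013 m and angle between plinth's own z axis and vertical below 0.06 rad and angle between the x axis of plinth and the x axis of cradle_a, either way round below 0.08 rad and contact force between plinth and the fingers below 0.05 N), for 0.2 s.
2. the collar lies flat on the plinth, round the tenon, and is let go (horizontal distance between plinth and cradle_a below 0.006 m and z of plinth in the frame of cradle_a between 0.007 and 0.013 m and angle between each of plinth, collar's own z axis and vertical below 0.06 rad and angle between the x axis of plinth and the x axis of cradle_a, either way round below 0.08 rad and horizontal distance between collar and plinth below 0.007 m and z of collar in the frame of plinth between 0.015 and 0.021 m and contact force between collar and the fingers below 0.05 N), for 0.2 s.
3. the foot stands wide end down on the collar, over the tenon, and is let go (horizontal distance between plinth and cradle_a below 0.006 m and z of plinth in the frame of cradle_a between 0.007 and 0.013 m and angle between each of plinth, collar, foot's own z axis and vertical below 0.06 rad and angle between the x axis of plinth and the x axis of cradle_a, either way round below 0.08 rad and horizontal distance between each of collar, foot and plinth below 0.007 m and z of collar in the frame of plinth between 0.015 and 0.021 m and z of foot in the frame of plinth between 0.031 and 0.037 m and contact force between foot and the fingers below 0.05 N), for 0.2 s.
4. the brass cap sits on the foot's top end (horizontal distance between plinth and cradle_a below 0.006 m and z of plinth in the frame of cradle_a between 0.007 and 0.013 m and angle between each of plinth, collar, foot, cap's own z axis and vertical below 0.06 rad and angle between the x axis of plinth and the x axis of cradle_a, either way round below 0.08 rad and horizontal distance between each of collar, foot and plinth below 0.007 m and z of collar in the frame of plinth between 0.015 and 0.021 m and z of foot in the frame of plinth between 0.031 and 0.037 m and horizontal distance between cap and foot below 0.006 m and z of cap in the frame of foot between 0.04 and 0.046 m), for 0.2 s.
At the end, for the whole second after the job is handed in: Plinth home in its cradle (6 mm, 0.08 rad; height 3 mm), collar on the plinth and foot on the collar (each within 7 mm of the tenon axis, 3 mm in height), cap on the foot (6 mm; 3 mm in height), all upright within 0.06 rad, released and at rest (all of step 4 and linear speed of each of plinth, collar, foot, cap below 0.02 m/s); the robot touches nothing.
It fails at once if the spool is shifted by more than 30 mm (distance of spool from where it was at the start of the episode above 0.03 m).
It fails at once if the tin is shifted by more than 30 mm (distance of tin from where it was at the start of the episode above 0.03 m).
It fails at once if the screwdriver is shifted by more than 30 mm (distance of screwdriver from where it was at the start of the episode above 0.03 m).
It also fails if it takes over 106 s, if anything falls off the work surface, if the arm or the gripper's body presses on something with over 40 N, if the wrist force passes 120 N, or if a joint passes its speed limit or range.

## Robot

A 6-joint arm with a two-finger parallel gripper is mounted at the origin on the work surface. World frame = base frame: x ahead of the robot, y to its left, z up, the work surface at z = 0. Lengths are in mm, angles in rad, forces in N, time in s.
With the tool pointing down it reaches from about 300 to 775 mm from the base axis. Payload 14.6 kg.
Tool frame: the origin (TCP) lies midway between the tips of the shut fingers; the grasp point (between the pads) lies 19 mm behind it; x points along the fingers, z is the direction in which the jaws open and shut, and the axes are right-handed (so a half turn about x gives the same grasp; the last joint's range is limited). The gripper opens to 94 mm and grips with 3 to 60 N. Pads are 16 mm wide; open, the fingers measure 119 mm over their backs; the gripper's body (75 mm by 177 mm) begins 78 mm behind the grasp point.
Start: joints at [1.068, 0.3, 1.521, -0, 1.321, -0.067], TCP at [232.171, 498.584, 205.446] pointing down, gripper open.
Joint ranges: [-3.03, 3.03], [-0.79, 2.21], [0.23, 2.52], [-1.04, 4.18], [0, 3.07], [-2.55, 2.55]. Speed limits (rad/s): [2.22, 2.22, 2.57, 3.14, 3.14, 3.14].

## Interface

Orientations are given as [roll, pitch, yaw] about the fixed x, y, z axes, in that order (R = Rz(yaw) Ry(pitch) Rx(roll)).
In Python, from cell import * gives the robot as it stands.
- The arm moves only by the tool play_rows, never from a script. Its argument "motion" is one flat list of numbers, 7 for each row, row after row: the turn, a rotation vector about the tool's x, y, z in rad, then the shift along the tool's x, y, z in m, then the closure, from -1 (fully open) to 1 (shut), so that 0 is half open. In form: [rx, ry, rz, x, y, z, fingers, rx, ry, rz, x, y, z, fingers, ...]. A call has 1 to 20 rows; each row shifts and turns the pose as measured when the row begins, along the tool's axes as they then stand; what a row does not reach is not made up. A row lasts 1/10 s, in which the tool goes at most 50 mm and 8.59 degrees, less where a joint would pass 70% of its speed; a pose out of reach is approached as far as the arm can. A call with a gripper value outside its range is refused whole. The fingers move at their own pace and stop on an object; "newtons" is the grip in N (left out, the last holds). Time passes only in rows, so rows that do not move let the fingers close. It gives the time, the measured TCP pose, the force and the opening at its end, in the units of the state.
- read_state(): the state, without advancing time (a new reading comes with each control period).
- camera(name): name is "scene" or "side" or "wrist"; returns (picture, depth): 480x640x3 uint8, blue, green, red; 480x640 float32, mm along the optical axis (not along the pixel's ray), 0 where there is no reading.
- camera_params(name): a dict with "fx", "fy", "cx", "cy" (pixels), "T" (4x4, takes a point from camera to world coordinates). Camera axes: x right, y down, z forward; pixel columns grow to the right and rows downward; lengths in mm; the calibration is good to about 2 mm. A picture is of the moment at which its call begins: read the wrist's pose just before it. camera_params takes no time and is no camera call; for the wrist camera it gives the pose at the moment of the call.
- sign_off(): hands the job in, once; it reports no verdict.
Trained networks look in the newest picture that a camera, given by its name, has taken for a name from the list of things; names that differ only in an ending like _2 or _b are one class to them, and where a whole thing is asked for, a point or a joint stands for the part that bears it (a point fixed in the world has none). Each returns a list of dicts, best first, with "conf" (0 to 1); they miss things now and then, are a little off and sometimes report something else, mostly with a low value. They report only what shows in the picture. A call takes as long as a camera call. They do not tell look-alikes from the thing itself.
- masks_of(camera, name): "region" (480x640 bool, what is visible of it).
- place_of(camera, name): "at" ([x, y, z] in mm, in the coordinates of the camera as it stood for that picture, good to about 4 mm: a listed point, or the origin of a listed thing).
The state is a dict: "clock": time; "joints": joint angles; "qd": joint speeds; "effort": joint torques, N m; "eef_pos": TCP position; "eef_rot": TCP orientation; "wrist_force": force on the tool from outside, world axes, zero at the start; "moment": the same for the moment, N m; "finger_gap": finger opening in mm.
Only numpy, scipy, OpenCV 4.12 (cv2) and the standard library are available. Lean on these libraries where they do the work, as an engineer would, in place of code of your own. Each camera call takes 0.05 s, during which the arm holds its last target.

## Working session

There is one attempt and no reset: what is moved stays moved. The work goes in short steps, Python scripts to look and compute and a tool call to move; the robot and the scene stay as the last step left them, time stands still between calls to the robot, and variables do not carry over. Pictures are saved under pics/ and viewed, and the job is handed in when it is done.

Besides the shell and the picture viewer there is one more tool, called after "Call:" as a command line: name --argument value ..., lists and objects as JSON in quotes. play_rows: Moves the arm, as the interface text tells. Its arguments: {"type":"object","properties":{"motion":{"type":"array","items":{"type":"number"}},"newtons":{"type":"number"}},"required":["motion"]}

```bash
ls; mkdir -p pics; cat > h.py <<'E'
from cell import *
import numpy as np, cv2
def snap(n,f):
    p,d=camera(n); cv2.imwrite(f'pics/{f}.png',p); np.savez(f'pics/{f}.npz',p=p,d=d,T=camera_params(n)['T']); return p,d
def world(n,u,v,z,T=None):
    c=camera_params(n); T=np.array(c['T'] if T is None else T)
    return (T@np.array([(u-c['cx'])/c['fx']*z,(v-c['cy'])/c['fy']*z,z,1]))[:3]
def cloud(n,d,T=None):
    c=camera_params(n); T=np.array(c['T'] if T is None else T)
    v,u=np.mgrid[:480,:640]
    P=np.stack([(u-c['cx'])/c['fx']*d,(v-c['cy'])/c['fy']*d,d,np.ones_like(d)],-1)@T.T
    P=P[...,:3]; P[d<=0]=np.nan; return P
def px(n,P):
    c=camera_params(n); q=np.linalg.inv(np.array(c['T']))@np.array([*P,1]); return c['fx']*q[0]/q[2]+c['cx'],c['fy']*q[1]/q[2]+c['cy']
E
python3 - <<'E'
from h import *
for n in ['scene','side']:
    snap(n,n+'0')
    print(n,np.round(np.array(camera_params(n)['T']),2).tolist())
    for o in ['plinth','collar','foot','cap','cradle_a','cradle_b','spool','tin','screwdriver']:
        for r in place_of(n,o):
            a=r['at']; c=camera_params(n);w=np.array(c['T'])@np.array([*a,1])
            print(n,o,round(r['conf'],2),np.round(w[:3]),np.round(px(n,w[:3])))
print(read_state())
E
```

```text
pics
scene [[-0.77, 0.53, -0.35, 924.99], [0.64, 0.65, -0.42, 403.99], [0.0, -0.54, -0.84, 832.45], [0.0, 0.0, 0.0, 1.0]]
scene plinth 0.58 [621. -28.  -1.] [300. 247.]
scene collar 0.87 [473.  17.   2.] [361. 225.]
scene collar 0.86 [450. 106.  -0.] [395. 245.]
scene collar 0.82 [385. -56.  -1.] [367. 189.]
scene collar 0.82 [571.  79.  -1.] [347. 266.]
scene foot 0.55 [405. 215.   2.] [444. 265.]
scene cap 0.72 [ 431. -184.    6.] [320. 166.]
scene cradle_a 0.83 [627. 235.  -4.] [378. 334.]
scene cradle_a 0.79 [ 621. -271.   -2.] [239. 184.]
scene cradle_b 0.83 [627. 235.  -4.] [378. 334.]
scene cradle_b 0.79 [ 621. -271.   -2.] [239. 184.]
scene spool 0.94 [ 411. -344.    4.] [288. 130.]
scene tin 0.87 [428. 375.  -2.] [496. 325.]
scene screwdriver 0.83 [793.   6.  -2.] [246. 302.]
side [[-0.96, -0.19, 0.2, 390.84], [-0.28, 0.7, -0.66, 726.21], [-0.01, -0.69, -0.72, 827.98], [0.0, 0.0, 0.0, 1.0]]
side plinth 0.59 [622. -21.  -5.] [319. 244.]
side collar 0.89 [390. -62.   5.] [415. 248.]
side collar 0.88 [569.  77.  -0.] [329. 277.]
side collar 0.71 [451. 105.   1.] [377. 297.]
sid
[... 417 characters left out ...]
0.]
side screwdriver 0.69 [789.   9.  -0.] [251. 238.]
{'clock': 1.0, 'joints': array([ 1.06838489e+00,  2.99879491e-01,  1.52097960e+00, -4.75093010e-05,
        1.32069961e+00, -6.66089444e-02]), 'qd': array([-0.00047221,  0.00088068,  0.0013899 ,  0.00019276,  0.00145902,
       -0.00020887]), 'effort': array([ 2.16556356e-03, -5.31641936e+01, -3.52922201e+01,  7.09099020e-02,
        2.11320649e-02,  1.17601144e-04]), 'eef_pos': array([232.19356669, 498.58235259, 205.46547385]), 'eef_rot': array([-1.00195313,  1.57073913,  0.13305246]), 'wrist_force': array([-0.38213269, -0.39228092,  0.0445995 ]), 'moment': array([ 0.02602222, -0.03713515, -0.03626665]), 'finger_gap': 93.91826754143884}
```

```bash
python3 - <<'E'
import cv2
a=cv2.imread('pics/scene0.png');cv2.imwrite('pics/s0c.png',cv2.resize(a[100:400,180:580],(800,600),interpolation=cv2.INTER_CUBIC))
a=cv2.imread('pics/side0.png');cv2.imwrite('pics/d0c.png',cv2.resize(a[130:430,180:580],(800,600),interpolation=cv2.INTER_CUBIC))
E
```

```text
(no output)
```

View pics/s0c.png

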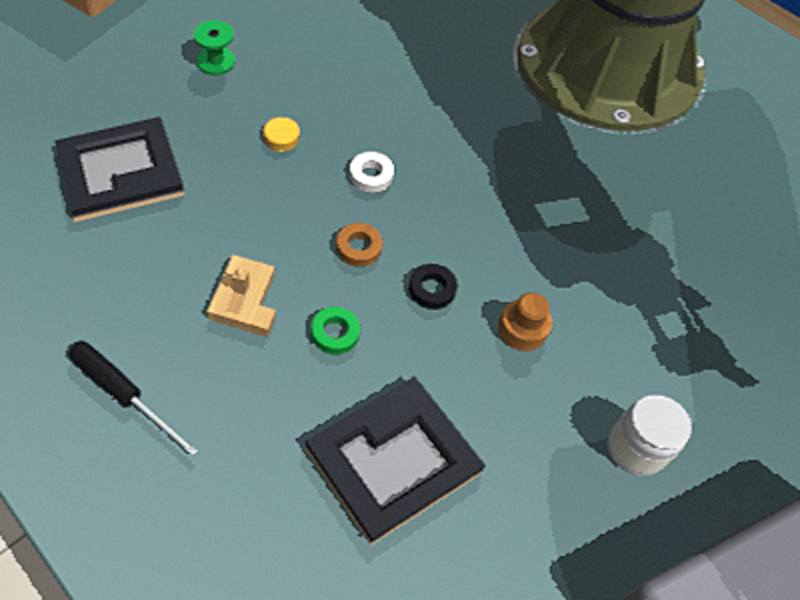

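View pics/d0c.png

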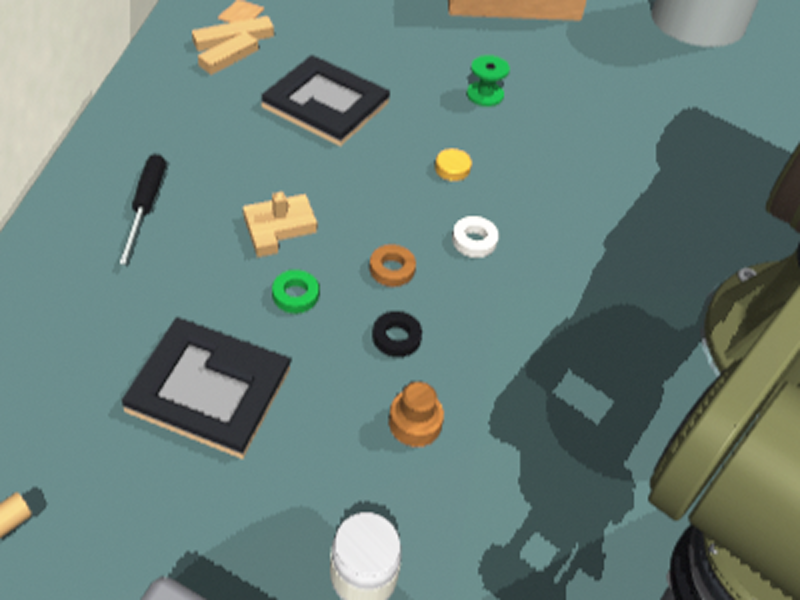

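```bash
cat > top.py <<'E'
from h import *
def rect(n,f,cx,cy,z,half=90,s=4):
    # orthorectify at height z; image: right=+x... right = -y, up=+x would be; use right=+x, up=+y
    p=cv2.imread(f'pics/{f}.png'); c=camera_params(n); T=np.load(f'pics/{f}.npz')['T']
    N=int(2*half*s); j,i=np.mgrid[:N,:N]
    X=cx-half+i/s; Y=cy+half-j/s
    Q=np.stack([X,Y,np.full_like(X,z),np.ones_like(X)],-1)@np.linalg.inv(T).T
    return cv2.remap(p,(c['fx']*Q[...,0]/Q[...,2]+c['cx']).astype(np.float32),(c['fy']*Q[...,1]/Q[...,2]+c['cy']).astype(np.float32),cv2.INTER_CUBIC)
E
python3 - <<'E'
from top import *
ims=[]
for n in ['scene','side']:
    ims.append(np.hstack([cv2.resize(rect(n,n+'0',*a),(266,266)) for a in [(628,236,22),(621,-272,22),(621,-25,18)]]))
cv2.imwrite('pics/r0.png',np.vstack(ims))
E
```

```text
(no output)
```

View pics/r0.png

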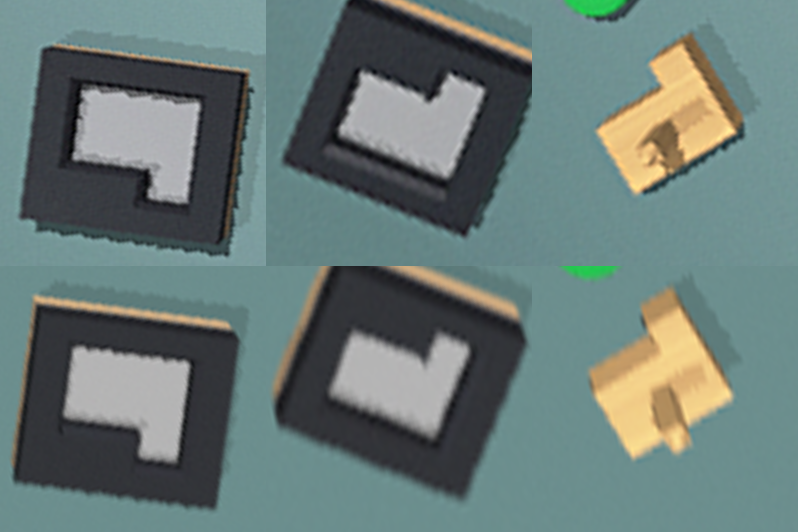

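```bash
cat >> h.py <<'E'
from scipy.spatial.transform import Rotation as Ro
def Rt():
    return Ro.from_euler('xyz',read_state()['eef_rot']).as_matrix()
def go(P,jaw=None,quiet=False):
    """offset in tool axes to world TCP P (mm) and, jaw yaw (rad, mod pi) turn about tool x plus levelling"""
    s=read_state(); R=Rt(); d=R.T@(np.array(P)-s['eef_pos'])/1000
    z=R[:,2]; cur=np.arctan2(z[1],z[0])
    print('clock',round(s['clock'],2),'tcp',np.round(s['eef_pos'],1),'jaw yaw',round(cur,3),'j6',round(s['joints'][5],3),'tilt x',np.round(R[:,0],4),'gap',round(s['finger_gap'],1),'F',np.round(s['wrist_force'],1))
    if jaw is None: jaw=cur
    dj=(jaw-cur+np.pi/2)%np.pi-np.pi/2
    # desired R
    a=cur+dj; Rd=np.column_stack([[0,0,-1],np.cross([np.cos(a),np.sin(a),0],[0,0,-1]),[np.cos(a),np.sin(a),0]])
    rv=Ro.from_matrix(R.T@Rd).as_rotvec()
    print('shift tool m',np.round(d,4),'rotvec',np.round(rv,3),'dist',round(np.linalg.norm(d)*1000,1))
    print('tool y world',np.round(R[:,1],3),'z',np.round(R[:,2],3))
E
python3 - <<'E'
from h import *
go([600,-25,300],0.5)
T=np.array(camera_params('wrist')['T']);s=read_state()
print(np.round(T,2)); print(np.round(Rt().T@(T[:3,3]-s['eef_pos'])),np.round(Rt().T@T[:3,:3],2))
print({k:v for k,v in camera_params('wrist').items() if k!='T'})
a=cv2.imread('pics/scene0.png');cv2.imwrite('pics/chk.png',cv2.resize(a[200:280,260:480],(800,291),interpolation=cv2.INTER_CUBIC))
E
```

```text
clock 1.0 tcp [232.2 498.6 205.5] jaw yaw 1.135 j6 -0.067 tilt x [ 1.e-04  0.e+00 -1.e+00] gap 93.9 F [-0.4 -0.4  0. ]
shift tool m [-0.0945 -0.5545 -0.3194] rotvec [0.635 0.    0.   ] dist 646.8
tool y world [-0.907  0.422 -0.   ] z [0.422 0.907 0.   ]
[[ 4.2000e-01  8.8000e-01  2.1000e-01  1.7066e+02]
 [ 9.1000e-01 -4.1000e-01 -1.0000e-01  5.2780e+02]
 [-0.0000e+00  2.3000e-01 -9.7000e-01  3.8421e+02]
 [ 0.0000e+00  0.0000e+00  0.0000e+00  1.0000e+00]]
[-179.   68.    1.] [[ 0.   -0.23  0.97]
 [ 0.   -0.97 -0.23]
 [ 1.    0.    0.  ]]
{'fx': 338.02327624595176, 'fy': 338.02327624595176, 'cx': 321.643799759565, 'cy': 240.18860141914607}
```

View pics/chk.png

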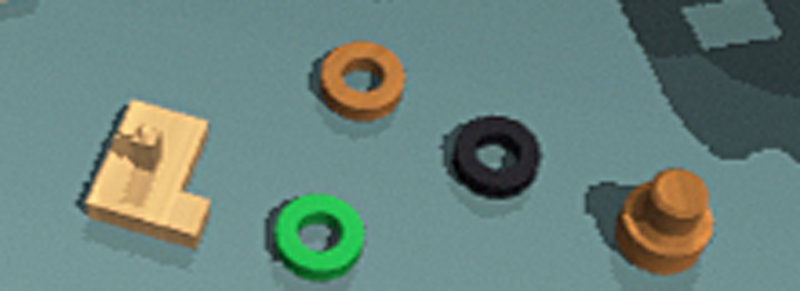

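Candidates (scene px): collars brown (361,225), black (395,245), white (367,189) and green (347,266), so the brown one is meant. There is one plinth (300,247). For the cradles, (239,184) has its tab to +y at the +x end, so it is cradle_a; (378,334) is the mirrored one. The crop confirms the brown ring and the plinth. I'll move over the plinth with the wrist camera.

Call:
play_rows --motion '[0, 0, 0, -0.002, -0.0396, -0.0228, -1, 0, 0, 0, 0, -0.0396, -0.0228, -1, 0, 0, 0, 0, -0.0396, -0.0228, -1, 0, 0, 0, 0, -0.0396, -0.0228, -1, 0, 0, 0, 0, -0.0396, -0.0228, -1, 0, 0, 0, 0, -0.0396, -0.0228, -1, 0, 0, 0, 0, -0.0396, -0.0228, -1, 0, 0, 0, 0, -0.0396, -0.0228, -1, 0, 0, 0, 0, -0.0396, -0.0228, -1, 0, 0, 0, 0, -0.0396, -0.0228, -1, 0, 0, 0, 0, -0.0396, -0.0228, -1, 0, 0, 0, 0, -0.0396, -0.0228, -1, 0, 0, 0, 0, -0.0396, -0.0228, -1, 0, 0, 0, 0, -0.0396, -0.0228, -1]'

```text
clock: 2.4
eef_pos: [611.7, -41.9, 208.9]
eef_rot: [-0.73, 1.566, 0.413]
wrist_force: [0.6, -0.5, 0.4]
finger_gap: 94.3
```

```bash
python3 - <<'E'
from h import *
go([590,-30,200],0.5)
E
```

```text
clock 2.4 tcp [611.7 -41.9 208.9] jaw yaw 1.143 j6 -1.273 tilt x [ 0.0041  0.0018 -1.    ] gap 94.3 F [ 0.6 -0.5  0.4]
shift tool m [0.0088 0.0247 0.0018] rotvec [0.643 0.004 0.002] dist 26.3
tool y world [-0.91   0.415 -0.003] z [0.415 0.91  0.003]
```

```bash
python3 - <<'E'
from top import *
snap('wrist','w1')
for o in ['plinth','collar','cradle_a','cap']:
    for r in place_of('wrist',o):
        w=np.array(camera_params('wrist')['T'])@np.array([*r['at'],1]); print(o,round(r['conf'],2),np.round(w[:3]),np.round(px('wrist',w[:3])))
cv2.imwrite('pics/w1r.png',np.hstack([cv2.resize(rect('wrist','w1',621,-25,18,75,5),(400,400)),cv2.resize(rect('wrist','w1',621,-25,47,75,5),(400,400))]))
E
```

```text
collar 0.76 [391. -62.   3.] [212.  33.]
collar 0.68 [449. 106.  -1.] [386.  16.]
collar 0.68 [569.  83.  -3.] [408. 138.]
collar 0.6 [476.  11.  -1.] [313.  84.]
cradle_a 0.62 [ 621. -271.   -0.] [154. 303.]
cradle_a 0.56 [627. 235.   0.] [556. 129.]
cap 0.61 [ 431. -180.   -4.] [136. 124.]
```

View pics/w1.png

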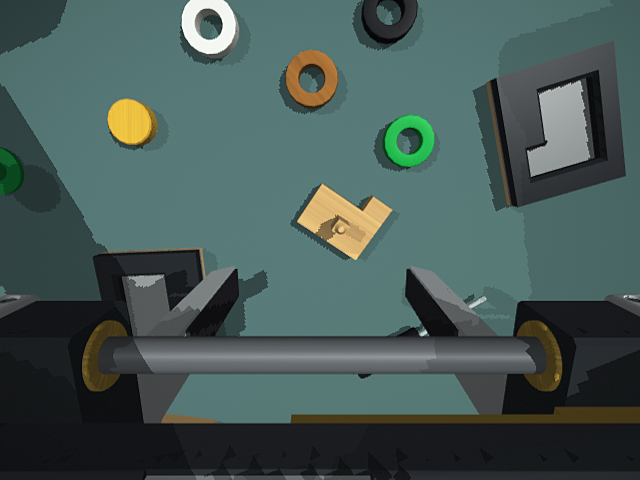

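View pics/w1r.png

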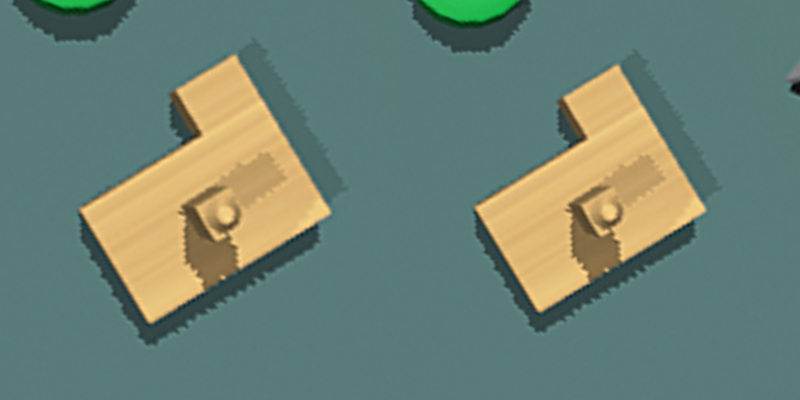

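```bash
cat > fit.py <<'E'
from top import *
from scipy.optimize import minimize
from scipy.spatial import ConvexHull
def boxpts(x0,x1,y0,y1,z0,z1): return np.array([[x,y,z] for x in(x0,x1) for y in(y0,y1) for z in(z0,z1)],float)
def cyl(r,z0,z1,n=40):
    t=np.linspace(0,2*np.pi,n,endpoint=False); return np.array([[r*np.cos(a),r*np.sin(a),z] for a in t for z in(z0,z1)])
PL=[boxpts(-40,40,-25,25,0,18),boxpts(14,40,20,45,0,18),boxpts(-7,7,-7,7,18,47)]
BA=[boxpts(-68,68,-48,68,0,22)]
BB=[boxpts(-68,68,-68,48,0,22)]
RING=[cyl(27,0,16)]; FOOT=[cyl(27,0,25),np.vstack([cyl(23,25,25.1),cyl(17,30,52),cyl(14,55,55.1)])]; CAP=[cyl(23,0,16)]
def sil(n,T,parts,p,z0=0,S=4):
    c=camera_params(n); Ti=np.linalg.inv(T); m=np.zeros((480*S,640*S),np.uint8)
    ca,sa=np.cos(p[2]),np.sin(p[2])
    for P in parts:
        W=np.c_[P[:,0]*ca-P[:,1]*sa+p[0],P[:,0]*sa+P[:,1]*ca+p[1],P[:,2]+z0,np.ones(len(P))]@Ti.T
        uv=np.c_[c['fx']*W[:,0]/W[:,2]+c['cx'],c['fy']*W[:,1]/W[:,2]+c['cy']]
        h=cv2.convexHull(((uv+.5)*S).astype(np.float32)).astype(np.int32); cv2.fillPoly(m,[h],1)
    return m
def fit(n,f,mask,parts,p0,z0=0,rot=True,S=4):
    T=np.load(f'pics/{f}.npz')['T']; ys,xs=np.where(mask); 
    M=cv2.resize(mask.astype(np.uint8),(640*S,480*S),interpolation=cv2.INTER_NEAREST)
    y0,y1,x0,x1=max(0,(ys.min()-30)*S),(ys.max()+30)*S,max(0,(xs.min()-30)*S),(xs.max()+30)*S
    Mc=M[y0:y1,x0:x1]>0
    def cost(q):
        p=[q[0],q[1],q[2]/30 if rot else 0]
        s=sil(n,T,parts,p,z0,S)[y0:y1,x0:x1]>0
        return 1-(s&Mc).sum()/max(1,(s|Mc).sum())
    q=np.array([p0[0],p0[1],p0[2]*30]); 
    sm=np.array([q]+[q+d for d in ([6,0,0],[0,6,0],[0,0,4])]) if rot else np.array([q[:2],q[:2]+[6,0],q[:2]+[0,6]])
    r=minimize(cost,sm[0],method='Nelder-Mead',options=dict(initial_simplex=sm,xatol=.03,fatol=1e-5,maxiter=250))
    out=[r.x[0],r.x[1],r.x[2]/30 if rot else 0]
    return np.round(out,3),round(1-r.fun,3)
def hsvmask(f,lo,hi,near=None,rad=60,n='wrist',keep=True):
    p=cv2.imread(f'pics/{f}.png'); h=cv2.cvtColor(p,cv2.COLOR_BGR2HSV); m=cv2.inRange(h,np.array(lo),np.array(hi))
    if near is not None:
        k=np.zeros_like(m); cv2.circle(k,(int(near[0]),int(near[1])),rad,255,-1); m&=k
    nl,l,st,_=cv2.connectedComponentsWithStats(m)
    m=(l==1+np.argmax(st[1:,4])); m=m.astype(np.uint8)
    c,_=cv2.findContours(m,cv2.RETR_EXTERNAL,cv2.CHAIN_APPROX_NONE); cv2.drawContours(m,c,-1,1,-1)
    return m>0
E
cat > m1.py <<'E'
from fit import *
px0={'wrist':(345,220),'scene':(300,247),'side':(319,241)}
for n,f in [('wrist','w1'),('scene','scene0'),('side','side0')]:
    p=cv2.imread(f'pics/{f}.png'); m=hsvmask(f,(8,60,60),(28,255,255),px0[n],70 if n=='wrist' else 35)
    print(n,m.sum(),fit(n,f,m,PL,(621,-25,.5)))
    
for n,f in [('wrist','w1'),('scene','scene0'),('side','side0')]:
  for nm,pos in [('a',(621,-272)),]:
    if n=='wrist':continue
    camera(n)
    rs=masks_of(n,'cradle_a')
    for r in rs:
        m=r['region']; ys,xs=np.where(m); u=px(n,(*pos,10))
        if np.hypot(xs.mean()-u[0],ys.mean()-u[1])<25: 
            m=m.astype(np.uint8);c,_=cv2.findContours(m,cv2.RETR_EXTERNAL,cv2.CHAIN_APPROX_NONE); cv2.drawContours(m,c,-1,1,-1)
            print(n,'cradle',m.sum(),fit(n,f,m>0,BA,(*pos,-.42)))
E
python3 m1.py
```

```text
wrist 3765 (array([ 6.23302e+02, -2.93750e+01,  5.46000e-01]), np.float64(0.982))
scene 947 (array([ 6.21904e+02, -2.46470e+01,  5.53000e-01]), np.float64(0.965))
side 759 (array([ 6.20091e+02, -2.35590e+01,  5.36000e-01]), np.float64(0.96))
scene cradle 2417 (array([ 6.20702e+02, -2.71400e+02, -3.85000e-01]), np.float64(0.969))
side cradle 1562 (array([ 6.19577e+02, -2.74507e+02, -3.65000e-01]), np.float64(0.923))
```

```bash
sed -i "s/^    p,d=camera(n); cv2.imwrite.*/    T=camera_params(n)['T']; p,d=camera(n); cv2.imwrite(f'pics\/{f}.png',p); np.savez(f'pics\/{f}.npz',p=p,d=d,T=T); return p,d/" h.py
python3 - <<'E'
from fit import *
snap('wrist','w2'); go([590,-30,200],0.546)
m=hsvmask('w2',(8,60,60),(28,255,255),(345,220),75)
print(m.sum(),fit('wrist','w2',m,PL,(621,-25,.5)))
E
```

```text
clock 2.9 tcp [610.7 -39.1 209.2] jaw yaw 1.144 j6 -1.27 tilt x [ 0.0044  0.0017 -1.    ] gap 93.6 F [-1.   0.4 -0.5]
shift tool m [ 0.0092  0.0226 -0.0003] rotvec [0.598 0.004 0.002] dist 24.4
tool y world [-0.91   0.414 -0.003] z [0.414 0.91  0.003]
3747 (array([ 6.21202e+02, -2.38220e+01,  5.50000e-01]), np.float64(0.982))
```

Call:
play_rows --motion '[0.12, 0.001, 0, 0.01, 0, 0.003, -1, 0.12, 0.001, 0, 0.01, 0, 0.003, -1, 0.12, 0.001, 0, 0.01, 0, 0.003, -1, 0.12, 0, 0.001, 0.01, 0, 0.004, -1, 0.11, 0, 0.001, 0.01, 0, 0.004, -1, 0, 0, 0, 0, 0, 0, -1]'

```text
clock: 3.5
eef_pos: [621.2, -22.1, 159.9]
eef_rot: [-0.444, 1.566, 0.093]
wrist_force: [0.7, 0.2, -0.2]
finger_gap: 93.6
```

```bash
python3 - <<'E'
from h import *
go([621.2,-23.8,100],0.55)
E
```

```text
clock 3.5 tcp [621.2 -22.1 159.9] jaw yaw 0.537 j6 -0.632 tilt x [ 4.7e-03  4.0e-04 -1.0e+00] gap 93.6 F [ 0.7  0.2 -0.2]
shift tool m [ 0.0599 -0.0013 -0.0011] rotvec [-0.013  0.004  0.002] dist 59.9
tool y world [-0.511  0.859 -0.002] z [0.859 0.511 0.004]
```

Call:
play_rows --motion '[-0.013, 0.004, 0.002, 0.03, -0.001, -0.001, -0.5, 0, 0, 0, 0.03, 0, 0, -0.5, 0, 0, 0, 0.03, 0, 0, -0.5, 0, 0, 0, 0.025, 0, 0, -0.5, 0, 0, 0, 0.01, 0, 0, -0.5, 0, 0, 0, 0.002, 0, 0, -0.5, 0, 0, 0, 0, 0, 0, -0.5]'

```text
clock: 4.2
eef_pos: [623.1, -21.9, 35.5]
eef_rot: [-0.688, 1.562, -0.113]
wrist_force: [0.3, -0.1, 0.1]
finger_gap: 70.5
```

```bash
python3 - <<'E'
from h import *
snap('wrist','w3')
go([621.2,-23.8,22],0.55)
E
```

```text
clock 4.25 tcp [623.3 -22.   35.9] jaw yaw 0.575 j6 -0.668 tilt x [ 0.0094 -0.001  -1.    ] gap 70.6 F [-0.2 -0.4 -0.9]
shift tool m [ 0.0139 -0.0003 -0.0029] rotvec [0.025 0.007 0.006] dist 14.2
tool y world [-0.543  0.839 -0.006] z [0.839 0.543 0.007]
```

View pics/w3.png

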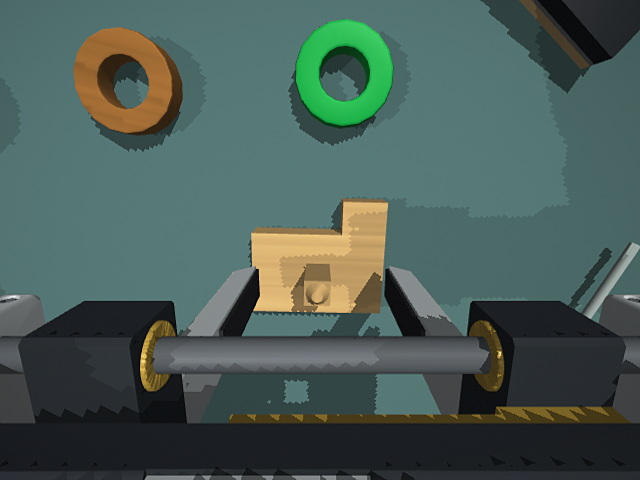

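Call:
play_rows --motion '[0.02, 0.006, 0.005, 0.006, 0, -0.0015, -0.5, 0, 0, 0, 0.005, 0, -0.001, -0.5, 0, 0, 0, 0, 0, 0, -0.5]'

```text
clock: 4.55
eef_pos: [622.4, -23.6, 26.9]
eef_rot: [-0.621, 1.566, -0.068]
wrist_force: [-0.3, 1.2, 0.0]
finger_gap: 70.7
```

```bash
python3 - <<'E'
from fit import *
snap('wrist','w4')
go([621.2,-23.8,22],0.55)
m=hsvmask('w2',(8,60,60),(28,255,255),(345,220),75)
E
```

```text
clock 4.6 tcp [622.6 -23.5  27.3] jaw yaw 0.554 j6 -0.65 tilt x [ 5.5e-03 -4.0e-04 -1.0e+00] gap 70.1 F [ 0.5 -0.1  0.1]
shift tool m [ 0.0053  0.0005 -0.0013] rotvec [0.004 0.004 0.003] dist 5.5
tool y world [-0.526  0.851 -0.003] z [0.851 0.526 0.004]
```

Call:
play_rows --motion '[0.004, 0.004, 0.003, 0.005, 0.0005, -0.0013, -0.5, 0, 0, 0, 0.001, 0, 0, 1, 0, 0, 0, 0, 0, 0, 1, 0, 0, 0, 0, 0, 0, 1, 0, 0, 0, 0, 0, 0, 1, 0, 0, 0, 0, 0, 0, 1, 0, 0, 0, 0, 0, 0, 1, 0, 0, 0, 0, 0, 0, 1]' --newtons 40

```text
clock: 5.4
eef_pos: [621.4, -23.8, 21.3]
eef_rot: [-0.462, 1.57, 0.087]
wrist_force: [0.3, 0.2, 0.3]
finger_gap: 18.0
```

```bash
python3 - <<'E'
from fit import *
snap('wrist','w5')
go([621.2,-23.8,122],0.55)
E
```

```text
clock 5.45 tcp [621.4 -23.8  21.3] jaw yaw 0.549 j6 -0.647 tilt x [ 8.e-04  1.e-04 -1.e+00] gap 14.0 F [-3.6 -1.2  1.2]
shift tool m [-1.007e-01  1.000e-04 -1.000e-04] rotvec [-0.001  0.001  0.   ] dist 100.7
tool y world [-0.522  0.853 -0.   ] z [0.853 0.522 0.001]
```

View pics/w5.png

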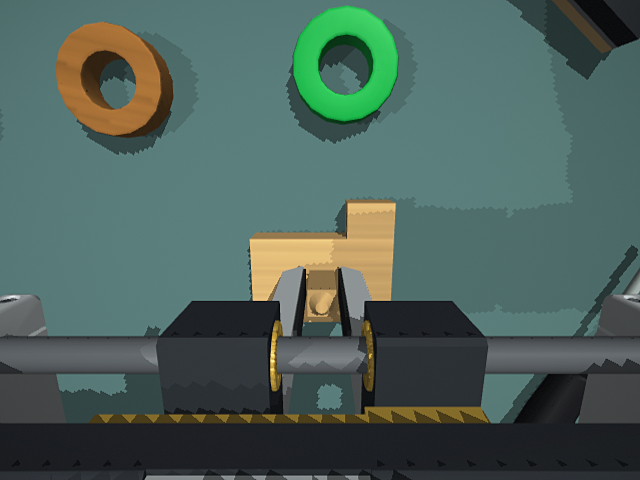

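Call:
play_rows --motion '[0, 0, 0, -0.02, 0, 0, 1, 0, 0, 0, -0.03, 0, 0, 1, 0, 0, 0, -0.03, 0, 0, 1, 0, 0, 0, -0.03, 0, 0, 1, 0, 0, 0, -0.03, 0, 0, 1, 0.12, 0, 0, 0, -0.02, 0, 1, 0.12, 0, 0, 0, -0.03, 0, 1, 0.12, 0, 0, 0, -0.03, 0, 1, 0.12, 0, 0, 0, -0.03, 0, 1, 0.12, 0, 0, 0, -0.03, 0, 1, 0.12, 0, 0, 0, -0.03, 0, 1, 0.12, 0, 0, 0, -0.03, 0, 1, 0.09, 0, 0, 0, -0.03, 0, 1]'

```text
clock: 6.75
eef_pos: [643.1, -247.9, 164.0]
eef_rot: [-3.042, 1.566, 2.831]
wrist_force: [0.7, -0.3, -2.1]
finger_gap: 13.8
```

```bash
python3 - <<'E'
from fit import *
go([580,-370,150],-.38)
E
```

```text
clock 6.75 tcp [ 643.1 -247.9  164. ] jaw yaw -0.41 j6 -0.011 tilt x [-0.0049  0.0016 -1.    ] gap 13.8 F [ 0.7 -0.3 -2.1]
shift tool m [ 0.0141 -0.1371 -0.0092] rotvec [-0.03  -0.005  0.   ] dist 138.2
tool y world [ 0.398  0.917 -0.001] z [ 0.917 -0.398 -0.005]
```

Call:
play_rows --motion '[-0.03, -0.005, 0, 0, -0.03, -0.002, 1, 0, 0, 0, 0, -0.035, -0.002, 1, 0, 0, 0, 0, -0.035, -0.002, 1, 0, 0, 0, 0, -0.03, -0.002, 1, 0, 0, 0, 0, -0.005, 0, 1, 0, 0, 0, 0, 0, 0, 1, 0, 0, 0, 0, 0, 0, 1]'

```text
clock: 7.45
eef_pos: [579.7, -377.0, 161.3]
eef_rot: [3.108, 1.567, 2.722]
wrist_force: [-0.3, 0.7, -0.9]
finger_gap: 13.7
```

```bash
python3 - <<'E'
from fit import *
go([580,-370,150],-.38)
snap('wrist','w6')
for r in masks_of('wrist','cradle_a'):
    m=r['region']; print(m.sum(), r['conf'])
    m=m.astype(np.uint8);c,_=cv2.findContours(m,cv2.RETR_EXTERNAL,cv2.CHAIN_APPROX_NONE); cv2.drawContours(m,c,-1,1,-1)
    ys,xs=np.where(m); print(xs.mean(),ys.mean())
    np.save('pics/w6m.npy',m)
    print(fit('wrist','w6',m>0,BA,(620,-273,-.38)))
E
```

```text
clock 7.45 tcp [ 579.7 -377.   161.3] jaw yaw -0.387 j6 -0.242 tilt x [-0.0039  0.0017 -1.    ] gap 13.7 F [-0.3  0.7 -0.9]
shift tool m [ 0.0113  0.0066 -0.0023] rotvec [-0.007 -0.004 -0.   ] dist 13.3
tool y world [0.377 0.926 0.   ] z [ 0.926 -0.377 -0.004]
21971 0.87
322.4531427791179 91.60229393291156
(array([ 6.20955e+02, -2.72997e+02, -3.85000e-01]), np.float64(0.991))
```

View pics/w6.png

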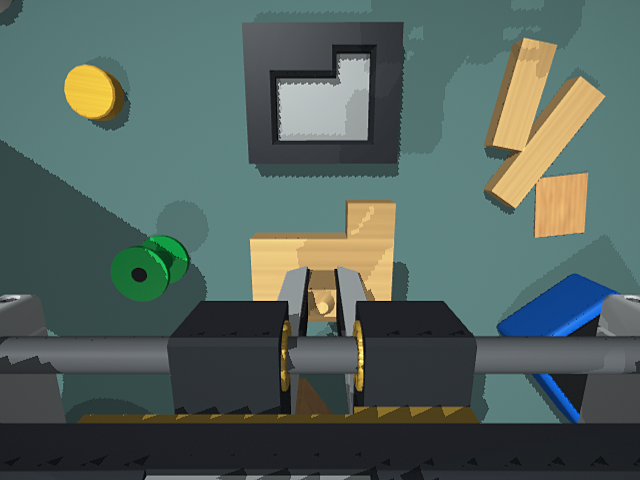

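Call:
play_rows --motion '[0, -0.004, 0, 0, 0.025, 0, 1, 0, 0, 0, 0.01, 0.03, 0, 1, 0, 0, 0, 0.01, 0.03, 0, 1, 0, 0, 0, 0.01, 0.02, 0, 1, 0, 0, 0, 0.01, 0.005, 0, 1, 0, 0, 0, 0, 0, 0, 1, 0, 0, 0, 0, 0, 0, 1]'

```text
clock: 8.25
eef_pos: [625.0, -266.2, 120.7]
eef_rot: [-0.082, 1.569, -0.462]
wrist_force: [0.8, -1.3, -1.0]
finger_gap: 13.2
```

```bash
python3 - <<'E'
from fit import *
go([621,-273,60],-.385)
E
```

```text
clock 8.25 tcp [ 625.  -266.2  120.7] jaw yaw -0.379 j6 -0.077 tilt x [ 1.5e-03 -7.0e-04 -1.0e+00] gap 13.2 F [ 0.8 -1.3 -1. ]
shift tool m [ 0.0607 -0.0077 -0.0013] rotvec [0.006 0.002 0.   ] dist 61.3
tool y world [ 0.37   0.929 -0.   ] z [ 0.929 -0.37   0.002]
```

Call:
play_rows --motion '[0.006, 0.002, 0, 0.015, -0.004, -0.001, 1, 0, 0, 0, 0.02, -0.004, 0, 1, 0, 0, 0, 0.015, 0, 0, 1, 0, 0, 0, 0.006, 0, 0, 1, 0, 0, 0, 0, 0, 0, 1, 0, 0, 0, 0, 0, 0, 1]'

```text
clock: 8.85
eef_pos: [619.5, -278.0, 61.6]
eef_rot: [-0.689, 1.57, -1.08]
wrist_force: [0.0, -0.3, -0.5]
finger_gap: 13.4
```

```bash
python3 - <<'E'
from fit import *
go([621,-273,50],-.385)
snap('wrist','w7')
E
```

```text
clock 8.85 tcp [ 619.5 -278.    61.6] jaw yaw -0.391 j6 -0.084 tilt x [ 5.e-04 -8.e-04 -1.e+00] gap 13.4 F [ 0.  -0.3 -0.5]
shift tool m [ 0.0116  0.0052 -0.0005] rotvec [-0.006  0.001  0.001] dist 12.7
tool y world [ 0.381  0.925 -0.001] z [ 0.925 -0.381  0.001]
```

View pics/w7.png

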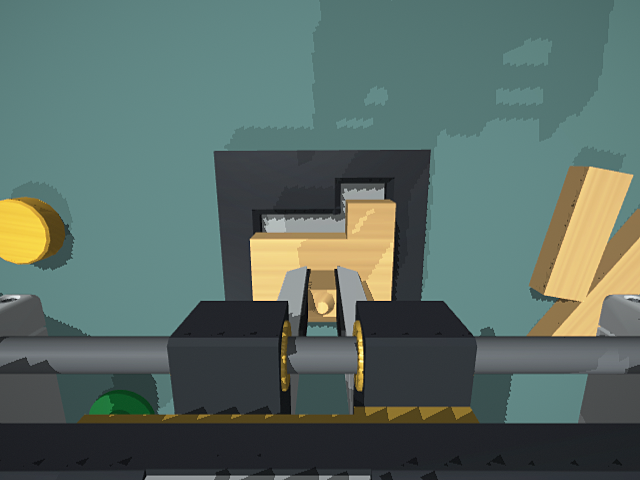

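Call:
play_rows --motion '[-0.005, 0.001, 0.001, 0.006, 0.004, -0.0005, 1, 0, 0, 0, 0, 0.001, 0, 1, 0, 0, 0, 0, 0, 0, 1, 0, 0, 0, 0, 0, 0, 1]'

```text
clock: 9.3
eef_pos: [622.0, -272.6, 57.1]
eef_rot: [0.119, 1.568, -0.266]
wrist_force: [-0.1, -0.6, -1.4]
finger_gap: 13.8
```

```bash
python3 - <<'E'
from fit import *
go([621,-273,50],-.385)
snap('wrist','w8'); snap('side','s8'); 
p=cv2.imread('pics/w8.png')[130:330,200:450]; cv2.imwrite('pics/w8c.png',cv2.resize(p,(750,600),interpolation=cv2.INTER_CUBIC))
E
```

```text
clock 9.3 tcp [ 622.  -272.6   57.1] jaw yaw -0.385 j6 -0.083 tilt x [ 2.5e-03 -7.0e-04 -1.0e+00] gap 13.8 F [-0.1 -0.6 -1.4]
shift tool m [ 0.007  -0.0007 -0.0008] rotvec [ 0.     0.003 -0.   ] dist 7.1
tool y world [0.375 0.927 0.   ] z [ 0.927 -0.375  0.003]
```

View pics/w8c.png

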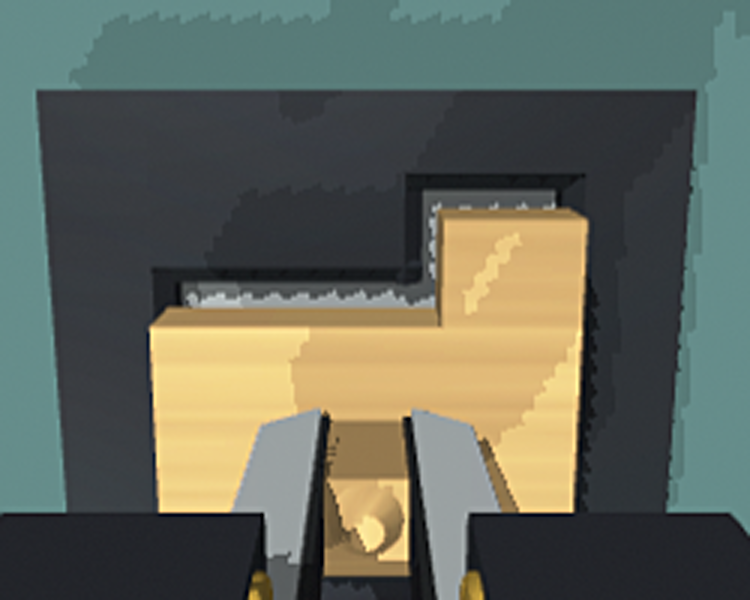

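Call:
play_rows --motion '[0, 0.003, 0, 0.008, -0.0007, -0.0008, 1, 0, 0, 0, 0.003, 0, 0, 1, 0, 0, 0, 0, 0, 0, 1, 0, 0, 0, 0, 0, 0, 1]'

```text
clock: 9.8
eef_pos: [620.7, -273.2, 44.9]
eef_rot: [2.892, 1.57, 2.507]
wrist_force: [-0.1, 0.3, -2.5]
finger_gap: 13.4
```

```bash
python3 - <<'E'
from fit import *
go([621,-273,31.3],-.385)
E
```

```text
clock 9.8 tcp [ 620.7 -273.2   44.9] jaw yaw -0.385 j6 -0.084 tilt x [-7.e-04  5.e-04 -1.e+00] gap 13.4 F [-0.1  0.3 -2.5]
shift tool m [0.0136 0.0003 0.0002] rotvec [ 0.    -0.001 -0.   ] dist 13.6
tool y world [0.376 0.927 0.   ] z [ 0.927 -0.376 -0.001]
```

Call:
play_rows --motion '[0, 0, 0, 0.004, 0.0002, 0.0002, 1, 0, 0, 0, 0.004, 0, 0, 1, 0, 0, 0, 0.003, 0, 0, 1, 0, 0, 0, 0.002, 0, 0, 1, 0, 0, 0, 0, 0, 0, 1]'

```text
clock: 10.3
eef_pos: [621.2, -273.2, 31.3]
eef_rot: [2.621, 1.57, 2.236]
wrist_force: [-1.3, 1.5, 1.9]
finger_gap: 13.5
```

```bash
python3 - <<'E'
from fit import *
go([621,-273,31.3],-.385)
E
```

```text
clock 10.3 tcp [ 621.2 -273.2   31.3] jaw yaw -0.385 j6 -0.083 tilt x [-3.e-04  4.e-04 -1.e+00] gap 13.5 F [-1.3  1.5  1.9]
shift tool m [ 0.      0.0001 -0.0002] rotvec [-0. -0. -0.] dist 0.3
tool y world [0.376 0.927 0.   ] z [ 0.927 -0.376 -0.   ]
```

Call:
play_rows --motion '[0, 0, 0, 0.002, 0, 0, 1, 0, 0, 0, 0.003, 0, 0, 1, 0, 0, 0, 0.003, 0, 0, 1]'

```text
clock: 10.6
eef_pos: [621.6, -273.4, 31.3]
eef_rot: [-0.23, 1.569, -0.615]
wrist_force: [-13.9, 5.8, 24.6]
finger_gap: 13.7
```

```bash
python3 - <<'E'
from fit import *
go([621,-273,31.3],-.385)
E
```

```text
clock 10.6 tcp [ 621.6 -273.4   31.3] jaw yaw -0.385 j6 -0.083 tilt x [ 1.2e-03 -8.0e-04 -1.0e+00] gap 13.7 F [-13.9   5.8  24.6]
shift tool m [-0.      0.0001 -0.0007] rotvec [0.    0.001 0.   ] dist 0.7
tool y world [ 0.375  0.927 -0.   ] z [ 0.927 -0.375  0.001]
```

Call:
play_rows --motion '[0, 0, 0, 0, 0, 0, 1, 0, 0, 0, 0, 0, 0, 0.2, 0, 0, 0, 0, 0, 0, 0.2, 0, 0, 0, 0, 0, 0, 0.2, 0, 0, 0, -0.01, 0, 0, 0.2, 0, 0, 0, -0.03, 0, 0, 0.2, 0, 0, 0, -0.03, 0, 0, -1, 0, 0, 0, -0.03, 0, 0, -1, 0, 0, 0, -0.03, 0, 0, -1, 0, 0, 0, 0, -0.03, 0, -1, 0, 0, 0, 0, -0.04, 0, -1, 0, 0, 0, 0, -0.03, 0, -1, 0, 0, 0, 0, 0, 0, -1, 0, 0, 0, 0, 0, 0, -1]'

```text
clock: 12.0
eef_pos: [583.4, -368.3, 173.5]
eef_rot: [-0.209, 1.564, -0.592]
wrist_force: [0.3, 0.8, -0.7]
finger_gap: 93.7
```

```bash
python3 - <<'E'
from fit import *
snap('wrist','w9');snap('side','s9')
go([473,17,200],.5)
m=hsvmask('w9',(8,60,60),(28,255,255),(325,130),75)
ys,xs=np.where(m); print(xs.mean(),ys.mean(),m.sum())
print(fit('wrist','w9',m,PL,(621,-273,-.385),10))
E
```

```text
clock 12.1 tcp [ 583.7 -367.7  173.4] jaw yaw -0.382 j6 -0.233 tilt x [ 0.0052 -0.0037 -1.    ] gap 93.8 F [-0.7 -0.3 -0.3]
shift tool m [-0.0286  0.3157 -0.2459] rotvec [-0.882  0.005  0.004] dist 401.2
tool y world [ 0.373  0.928 -0.001] z [ 0.928 -0.373  0.006]
324.74368707707544 114.26704076580293 6059
(array([ 6.21025e+02, -2.73396e+02, -3.85000e-01]), np.float64(0.979))
```

View pics/w9.png

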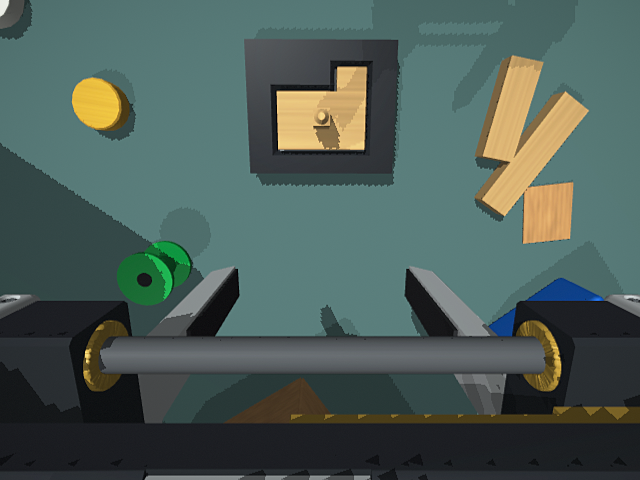

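Call:
play_rows --motion '[0, 0.005, 0.004, 0, 0.014, -0.016, -1, 0, 0, 0, 0, 0.027, -0.031, -1, 0, 0, 0, 0, 0.027, -0.031, -1, 0, 0, 0, 0, 0.027, -0.031, -1, 0, 0, 0, 0, 0.027, -0.031, -1, 0, 0, 0, 0, 0.027, -0.031, -1, 0, 0, 0, 0, 0.027, -0.031, -1, 0, 0, 0, 0, 0.02, -0.023, -1, 0, 0, 0, 0, 0.01, -0.012, -1, 0, 0, 0, 0, 0, 0, -1, 0, 0, 0, 0, 0, 0, -1]'

```text
clock: 13.2
eef_pos: [434.4, -68.1, 173.3]
eef_rot: [1.103, 1.566, 0.735]
wrist_force: [-0.6, -0.1, 0.3]
finger_gap: 94.1
```

```bash
cat > v.py <<'E'
from fit import *
# fit round things: label via colour
def rnd(f,lo,hi,near,rad,parts,p0,z0=0,n='wrist'):
    m=hsvmask(f,lo,hi,near,rad); print(m.sum(),fit(n,f,m,parts,(*p0,0),z0,rot=False))
E
python3 - <<'E'
from v import *
snap('wrist','w10')
go([473,15,100],-.385)
T=np.load('pics/w10.npz')['T']
u=px('wrist',(473,15,8)); print(u)
p=cv2.imread('pics/w10.png');h=cv2.cvtColor(p,cv2.COLOR_BGR2HSV)
for du,dv in [(0,-24),(24,0),(-24,0),(0,24),(0,0)]: print(h[int(u[1]+dv),int(u[0]+du)])
rnd('w10',(5,110,40),(18,255,255),u,60,RING,(473,15))
E
```

```text
clock 13.25 tcp [434.5 -68.4 173.2] jaw yaw -0.368 j6 0.124 tilt x [ 0.0036  0.0035 -1.    ] gap 94.1 F [-0.3  0.3 -0.3]
shift tool m [0.0736 0.0913 0.0058] rotvec [ 0.017  0.002 -0.005] dist 117.4
tool y world [0.359 0.933 0.005] z [ 0.933 -0.36   0.002]
(np.float64(328.32332800478787), np.float64(134.85692996315316))
[ 15 189 171]
[ 15 172 165]
[ 15 178 178]
[ 15 173 162]
[92 76 67]
2505 (array([473.237,  10.436,   0.   ]), np.float64(0.954))
```

View pics/w10.png

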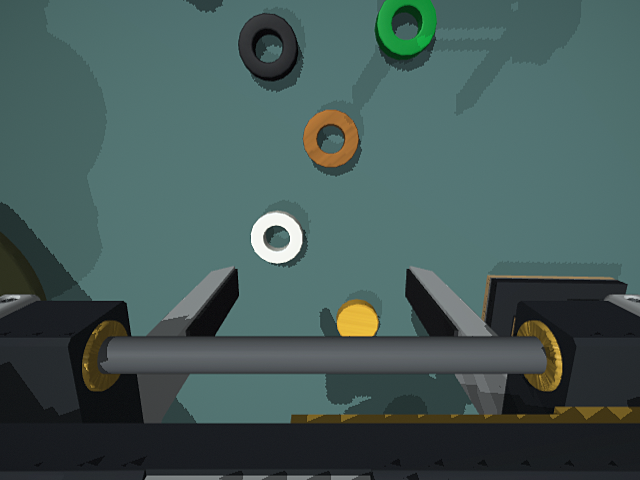

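Call:
play_rows --motion '[0.015, 0.002, -0.005, 0.02, 0.03, 0.003, -0.7, 0, 0, 0, 0.025, 0.03, 0.003, -0.7, 0, 0, 0, 0.025, 0.02, 0, -0.7, 0, 0, 0, 0.025, 0, 0, -0.7, 0, 0, 0, 0.01, 0, 0, -0.7, 0, 0, 0, 0, 0, 0, -0.7, 0, 0, 0, 0, 0, 0, -0.7]'

```text
clock: 13.95
eef_pos: [475.0, 2.3, 65.3]
eef_rot: [-0.273, 1.568, -0.661]
wrist_force: [0.0, -0.4, -0.2]
finger_gap: 79.8
```

```bash
python3 - <<'E'
from v import *
snap('wrist','w11')
go([473.2,10.4,3],-.385)
u=px('wrist',(473,10.4,8)); print(u)
rnd('w11',(5,110,40),(18,255,255),u,75,RING,(473,10.5))
E
```

```text
clock 14.0 tcp [475.1   2.3  65.5] jaw yaw -0.389 j6 0.318 tilt x [ 0.0028 -0.0018 -1.    ] gap 80.0 F [ 0.7 -0.5  0.1]
shift tool m [ 0.0625  0.0068 -0.005 ] rotvec [-0.004  0.003  0.001] dist 63.1
tool y world [ 0.379  0.925 -0.001] z [ 0.925 -0.379  0.003]
(np.float64(315.7478252491774), np.float64(245.99787229930203))
4483 (array([473.54 ,  10.653,   0.   ]), np.float64(0.946))
```

View pics/w11.png

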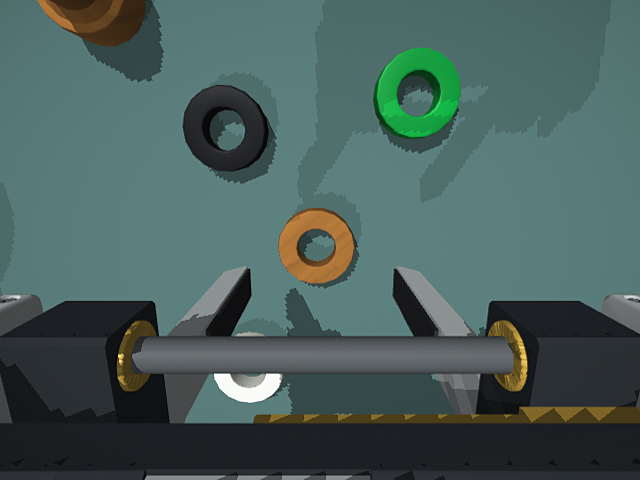

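Call:
play_rows --motion '[-0.004, 0.003, 0.001, 0.02, 0.0055, -0.004, -0.7, 0, 0, 0, 0.02, 0, 0, -0.7, 0, 0, 0, 0, 0, 0, -0.7, 0, 0, 0, 0, 0, 0, -0.7]'

```text
clock: 14.4
eef_pos: [476.7, 7.4, 29.6]
eef_rot: [0.36, 1.562, -0.027]
wrist_force: [0.2, -0.1, 0.6]
finger_gap: 79.8
```

```bash
python3 - <<'E'
from v import *
go([473.4,10.5,3],-.385)
E
```

```text
clock 14.4 tcp [476.7   7.4  29.6] jaw yaw -0.387 j6 0.325 tilt x [ 8.6e-03 -2.0e-04 -1.0e+00] gap 79.8 F [ 0.2 -0.1  0.6]
shift tool m [ 0.0266  0.0015 -0.0044] rotvec [-0.002  0.008 -0.003] dist 27.0
tool y world [0.377 0.926 0.003] z [ 0.926 -0.377  0.008]
```

Call:
play_rows --motion '[-0.002, 0.008, -0.003, 0.012, 0.0015, -0.004, -0.7, 0, 0, 0, 0.008, 0, 0, -0.7, 0, 0, 0, 0, 0, 0, -0.7, 0, 0, 0, 0, 0, 0, -0.7]'

```text
clock: 14.8
eef_pos: [474.7, 10.2, 10.6]
eef_rot: [0.324, 1.568, -0.061]
wrist_force: [-0.1, 0.7, -0.3]
finger_gap: 79.8
```

```bash
python3 - <<'E'
from v import *
go([473.4,10.5,3],-.385)
E
```

```text
clock 14.8 tcp [474.7  10.2  10.6] jaw yaw -0.385 j6 0.33 tilt x [ 3.1e-03 -2.0e-04 -1.0e+00] gap 79.8 F [-0.1  0.7 -0.3]
shift tool m [ 0.0076 -0.0002 -0.0014] rotvec [-0.     0.003 -0.001] dist 7.7
tool y world [0.376 0.927 0.001] z [ 0.927 -0.376  0.003]
```

Down the rest and grip gently.

Call:
play_rows --motion '[0, 0.003, -0.001, 0.006, 0, -0.0014, -0.7, 0, 0, 0, 0.001, 0, 0, -0.3, 0, 0, 0, 0, 0, 0, 0.3, 0, 0, 0, 0, 0, 0, 1, 0, 0, 0, 0, 0, 0, 1, 0, 0, 0, 0, 0, 0, 1, 0, 0, 0, 0, 0, 0, 1]' --newtons 20

```text
clock: 15.5
eef_pos: [473.7, 10.7, 3.5]
eef_rot: [0.337, 1.57, -0.049]
wrist_force: [0.7, 0.1, -1.1]
finger_gap: 53.1
```

```bash
python3 - <<'E'
from v import *
snap('wrist','w12')
go([473.4,10.5,150],-.385)
E
```

```text
clock 15.55 tcp [473.7  10.7   3.6] jaw yaw -0.385 j6 0.331 tilt x [ 5.e-04 -0.e+00 -1.e+00] gap 53.4 F [-0.4  0.1 -0.3]
shift tool m [-1.464e-01 -3.000e-04 -1.000e-04] rotvec [-0.  0. -0.] dist 146.4
tool y world [0.376 0.927 0.   ] z [ 0.927 -0.376  0.   ]
```

View pics/w12.png

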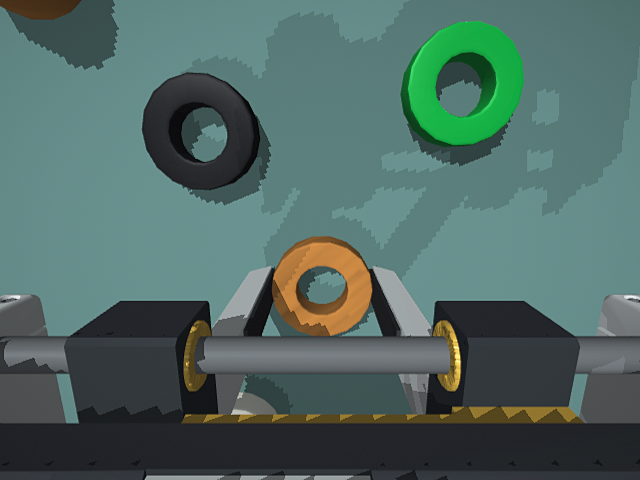

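Call:
play_rows --motion '[0, 0, 0, -0.015, 0, 0, 1, 0, 0, 0, -0.03, 0, 0, 1, 0, 0, 0, -0.03, 0, 0, 1, 0, 0, 0, -0.03, 0, 0, 1, 0, 0, 0, -0.01, -0.012, 0.014, 1, 0, 0, 0, 0, -0.023, 0.027, 1, 0, 0, 0, 0, -0.023, 0.027, 1, 0, 0, 0, 0, -0.023, 0.027, 1, 0, 0, 0, 0, -0.023, 0.027, 1, 0, 0, 0, 0, -0.023, 0.027, 1, 0, 0, 0, 0, -0.023, 0.027, 1, 0, 0, 0, 0, -0.023, 0.027, 1, 0, 0, 0, 0, -0.012, 0.014, 1, 0, 0, 0, 0, 0, 0, 1, 0, 0, 0, 0, 0, 0, 1]'

```text
clock: 17.05
eef_pos: [608.6, -252.0, 122.6]
eef_rot: [-3.065, 1.57, 2.834]
wrist_force: [0.1, 0.7, -0.7]
finger_gap: 52.5
```

```bash
python3 - <<'E'
from v import *
snap('wrist','w13')
go([621,-273.3,90],-.385)
E
```

```text
clock 17.1 tcp [ 608.5 -251.8  122.7] jaw yaw -0.383 j6 -0.065 tilt x [-6.e-04  2.e-04 -1.e+00] gap 52.9 F [-0.3 -0.3 -0.2]
shift tool m [ 0.0327 -0.0153  0.0196] rotvec [ 0.002 -0.001  0.   ] dist 41.1
tool y world [ 0.374  0.927 -0.   ] z [ 0.927 -0.374 -0.001]
```

View pics/w13.png

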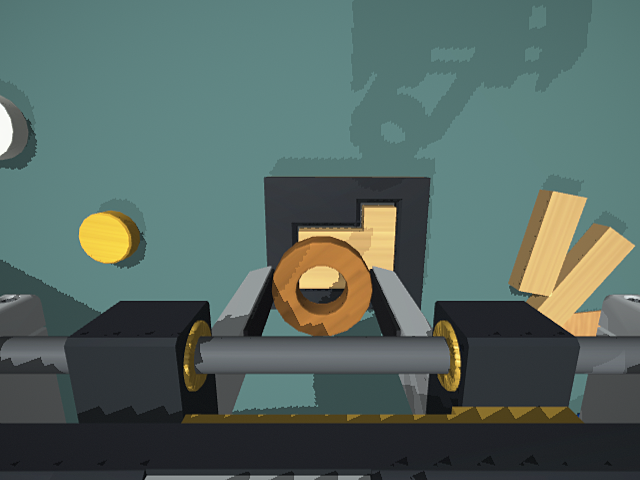

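Call:
play_rows --motion '[0, 0, 0, 0.012, -0.008, 0.01, 1, 0, 0, 0, 0.012, -0.006, 0.008, 1, 0, 0, 0, 0, 0, 0, 1, 0, 0, 0, 0, 0, 0, 1, 0, 0, 0, 0, 0, 0, 1]'

```text
clock: 17.6
eef_pos: [620.1, -268.3, 99.0]
eef_rot: [2.513, 1.57, 2.133]
wrist_force: [-0.6, -0.2, -0.4]
finger_gap: 53.1
```

```bash
python3 - <<'E'
from v import *
snap('wrist','w14')
go([621,-273.3,75],-.385)
E
```

```text
clock 17.65 tcp [ 620.2 -268.3   99.3] jaw yaw -0.38 j6 -0.083 tilt x [ 1.e-04  2.e-04 -1.e+00] gap 53.3 F [ 0.6  0.1 -0.3]
shift tool m [ 0.0243 -0.0043  0.0026] rotvec [ 0.005 -0.    -0.   ] dist 24.8
tool y world [0.371 0.929 0.   ] z [ 0.929 -0.371 -0.   ]
```

View pics/w14.png

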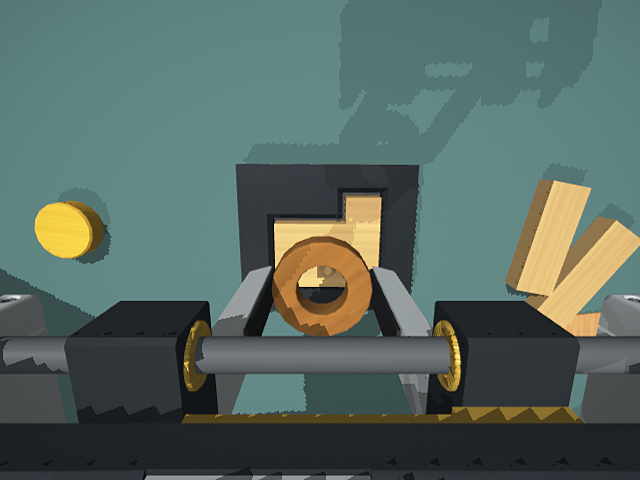

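Call:
play_rows --motion '[0.005, 0, 0, 0.012, -0.004, 0.0025, 1, 0, 0, 0, 0.01, 0, 0, 1, 0, 0, 0, 0, 0, 0, 1, 0, 0, 0, 0, 0, 0, 1]'

```text
clock: 18.05
eef_pos: [621.0, -272.9, 75.7]
eef_rot: [0.524, 1.57, 0.139]
wrist_force: [-0.5, -0.3, 0.7]
finger_gap: 53.4
```

```bash
python3 - <<'E'
from v import *
snap('wrist','w15')
go([621,-273.3,31.5],-.385)
p=cv2.imread('pics/w15.png')[130:350,200:450]; cv2.imwrite('pics/w15c.png',cv2.resize(p,(682,600),interpolation=cv2.INTER_CUBIC))
E
```

```text
clock 18.1 tcp [ 620.9 -272.8   75.6] jaw yaw -0.385 j6 -0.083 tilt x [ 2.e-04  2.e-04 -1.e+00] gap 53.1 F [ 0.  -0.1 -0.5]
shift tool m [ 0.0441 -0.0004  0.0003] rotvec [-0.  0. -0.] dist 44.1
tool y world [0.376 0.927 0.   ] z [ 0.927 -0.376  0.   ]
```

View pics/w15c.png

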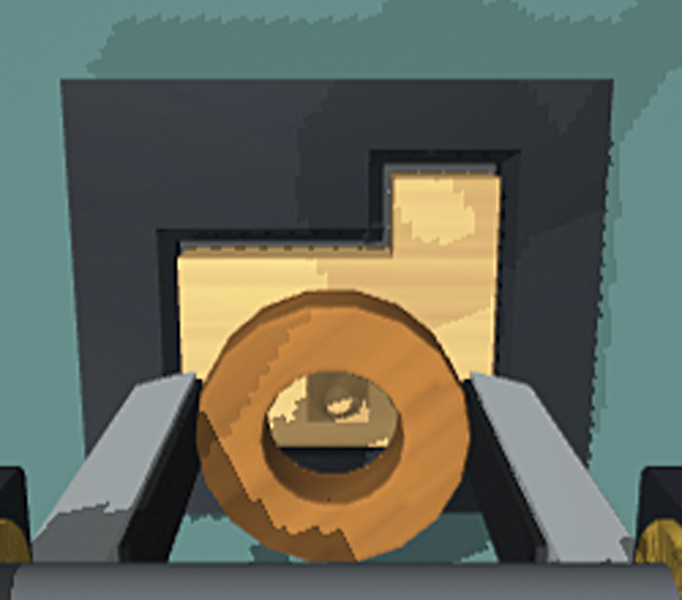

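Call:
play_rows --motion '[0, 0, 0, 0.008, -0.0004, 0.0003, 1, 0, 0, 0, 0.008, 0, 0, 1, 0, 0, 0, 0.006, 0, 0, 1, 0, 0, 0, 0, 0, 0, 1, 0, 0, 0, 0, 0, 0, 1]'

```text
clock: 18.6
eef_pos: [621.1, -273.3, 51.7]
eef_rot: [0.922, 1.57, 0.537]
wrist_force: [0.3, -1.0, -0.7]
finger_gap: 52.9
```

```bash
python3 - <<'E'
from v import *
go([621,-273.3,31.5],-.385)
E
```

```text
clock 18.6 tcp [ 621.1 -273.3   51.7] jaw yaw -0.385 j6 -0.084 tilt x [ 3.e-04  2.e-04 -1.e+00] gap 52.9 F [ 0.3 -1.  -0.7]
shift tool m [ 0.0202 -0.0001 -0.0001] rotvec [ 0.  0. -0.] dist 20.2
tool y world [0.375 0.927 0.   ] z [ 0.927 -0.375  0.   ]
```

Call:
play_rows --motion '[0, 0, 0, 0.006, 0, 0, 1, 0, 0, 0, 0.006, 0, 0, 1, 0, 0, 0, 0.004, 0, 0, 1, 0, 0, 0, 0.003, 0, 0, 1, 0, 0, 0, 0.001, 0, 0, 1, 0, 0, 0, 0.001, 0, 0, 1]'

```text
clock: 19.2
eef_pos: [621.6, -273.5, 31.3]
eef_rot: [-0.018, 1.569, -0.403]
wrist_force: [-6.9, 4.0, 12.4]
finger_gap: 52.7
```

```bash
python3 - <<'E'
from v import *
go([621,-273.3,31.5],-.385)
E
```

```text
clock 19.2 tcp [ 621.6 -273.5   31.3] jaw yaw -0.385 j6 -0.084 tilt x [ 1.7e-03 -7.0e-04 -1.0e+00] gap 52.7 F [-6.9  4.  12.4]
shift tool m [-0.0002  0.     -0.0006] rotvec [0.    0.002 0.   ] dist 0.7
tool y world [ 0.375  0.927 -0.   ] z [ 0.927 -0.375  0.002]
```

Call:
play_rows --motion '[0, 0, 0, 0, 0, 0, 1, 0, 0, 0, 0, 0, 0, -0.6, 0, 0, 0, 0, 0, 0, -0.6, 0, 0, 0, 0, 0, 0, -0.6, 0, 0, 0, -0.01, 0, 0, -0.6, 0, 0, 0, -0.03, 0, 0, -0.6, 0, 0, 0, -0.03, 0, 0, -1, 0, 0, 0, -0.03, 0, 0, -1, 0, 0, 0, -0.03, 0, 0, -1, 0, 0, 0, 0, -0.03, 0, -1, 0, 0, 0, 0, -0.04, 0, -1, 0, 0, 0, 0, -0.03, 0, -1, 0, 0, 0, 0, 0, 0, -1, 0, 0, 0, 0, 0, 0, -1]'

```text
clock: 20.6
eef_pos: [583.2, -368.5, 174.2]
eef_rot: [-0.17, 1.563, -0.553]
wrist_force: [0.1, 0.1, 0.4]
finger_gap: 93.8
```

```bash
python3 - <<'E'
from v import *
snap('wrist','w16')
go([408,212,175],-.385)
u=px('wrist',(621,-273,36)); print(u)
p=cv2.imread('pics/w16.png');h=cv2.cvtColor(p,cv2.COLOR_BGR2HSV)
m=hsvmask('w16',(5,150,40),(16,255,255),u,60); print(m.sum())
rnd('w16',(5,150,40),(16,255,255),u,60,RING,(621,-273),28)
c=p[40:200,220:420]; cv2.imwrite('pics/w16c.png',cv2.resize(c,(750,600),interpolation=cv2.INTER_CUBIC))
E
```

```text
clock 20.65 tcp [ 583.3 -368.3  174.2] jaw yaw -0.383 j6 -0.234 tilt x [ 0.0063 -0.0041 -1.    ] gap 94.1 F [ 0.4 -0.3  0.6]
shift tool m [-0.0043  0.4729 -0.3793] rotvec [0.002 0.007 0.001] dist 606.2
tool y world [ 0.373  0.928 -0.001] z [ 0.928 -0.373  0.007]
(np.float64(320.8893623356766), np.float64(118.69585607769953))
3104
3104 (array([ 620.593, -273.089,    0.   ]), np.float64(0.952))
```

View pics/w16c.png

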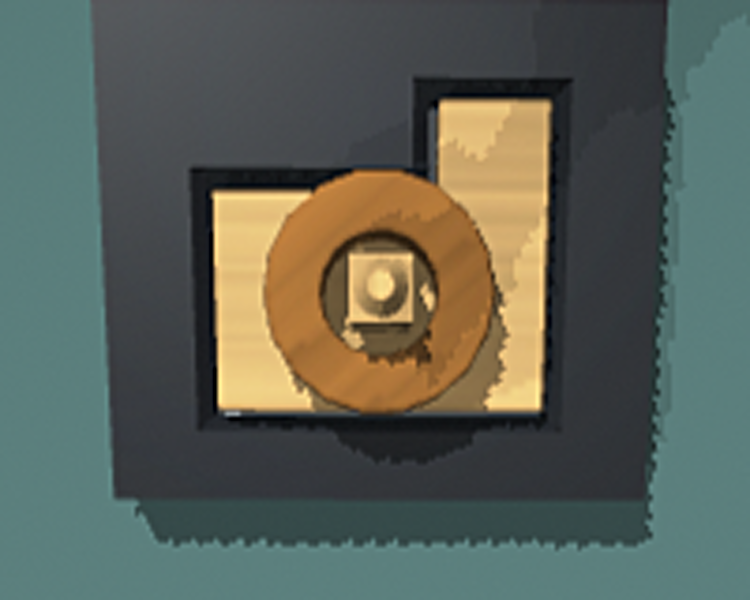

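Call:
play_rows --motion '[0, 0.007, 0.001, 0, 0.015, -0.015, -1, 0, 0, 0, 0, 0.03, -0.03, -1, 0, 0, 0, 0, 0.03, -0.03, -1, 0, 0, 0, 0, 0.03, -0.03, -1, 0, 0, 0, 0, 0.03, -0.03, -1, 0, 0, 0, 0, 0.03, -0.03, -1, 0, 0, 0, 0, 0.03, -0.03, -1, 0, 0, 0, 0, 0.03, -0.03, -1, 0, 0, 0, 0, 0.03, -0.03, -1, 0, 0, 0, 0, 0.03, -0.03, -1, 0, 0, 0, 0, 0.03, -0.03, -1, 0, 0, 0, 0, 0.03, -0.03, -1, 0, 0, 0, 0, 0.02, -0.02, -1, 0, 0, 0, 0, 0.01, -0.01, -1, 0, 0, 0, 0, 0, 0, -1, 0, 0, 0, 0, 0, 0, -1]'

```text
clock: 22.25
eef_pos: [360.4, 150.3, 175.9]
eef_rot: [0.771, 1.564, 0.409]
wrist_force: [0.2, -0.3, 1.5]
finger_gap: 93.9
```

```bash
python3 - <<'E'
from v import *
snap('wrist','w17')
go([408,212,90],-.385)
u=px('wrist',(408,212,28)); print(u)
rnd('w17',(5,110,30),(18,255,255),u,75,FOOT,(408,212))
E
```

```text
clock 22.3 tcp [360.6 150.  175.9] jaw yaw -0.363 j6 0.662 tilt x [ 0.006   0.0027 -1.    ] gap 94.0 F [-0.8  0.4 -0.2]
shift tool m [0.0863 0.0744 0.022 ] rotvec [ 0.022  0.005 -0.005] dist 116.0
tool y world [0.355 0.935 0.005] z [ 0.935 -0.355  0.005]
(np.float64(345.7930586389552), np.float64(152.30542017872622))
2515 (array([408.84 , 208.268,   0.   ]), np.float64(0.954))
```

View pics/w17.png

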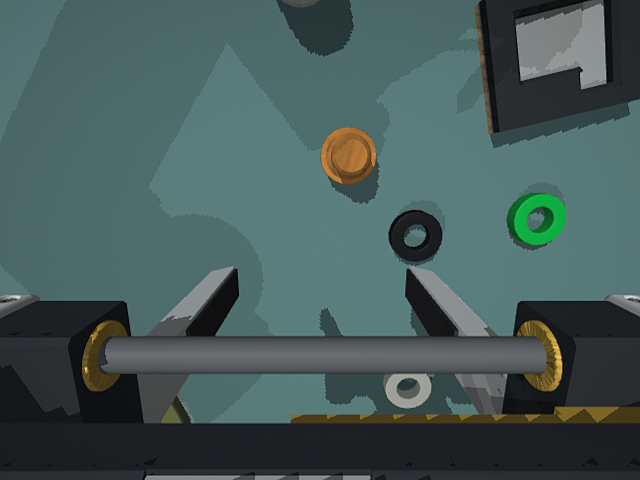

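Call:
play_rows --motion '[0.02, 0.005, -0.005, 0.015, 0.022, 0.008, -0.5, 0, 0, 0, 0.02, 0.024, 0.009, -0.5, 0, 0, 0, 0.02, 0.015, 0.005, -0.5, 0, 0, 0, 0.015, 0, 0, -0.5, 0, 0, 0, 0, 0, 0, -0.5, 0, 0, 0, 0, 0, 0, -0.5, 0, 0, 0, 0, 0, 0, -0.5]'

```text
clock: 23.0
eef_pos: [408.3, 196.5, 105.1]
eef_rot: [0.441, 1.569, 0.051]
wrist_force: [-0.4, 0.1, 0.8]
finger_gap: 70.5
```

```bash
python3 - <<'E'
from v import *
snap('wrist','w18')
go([408.8,208.3,32],-.385)
u=px('wrist',(408.8,208.3,28)); print(u)
rnd('w18',(5,110,30),(18,255,255),u,75,FOOT,(408.8,208))
E
```

```text
clock 23.05 tcp [408.4 196.6 105.3] jaw yaw -0.39 j6 0.758 tilt x [ 2.5e-03  3.0e-04 -1.0e+00] gap 71.0 F [0.6 1.  0.2]
shift tool m [ 0.0733  0.0109 -0.0042] rotvec [-0.005  0.002 -0.001] dist 74.2
tool y world [0.38  0.925 0.001] z [ 0.925 -0.38   0.002]
(np.float64(317.38846094707367), np.float64(234.48100439698106))
3605 (array([409.092, 208.42 ,   0.   ]), np.float64(0.946))
```

View pics/w18.png

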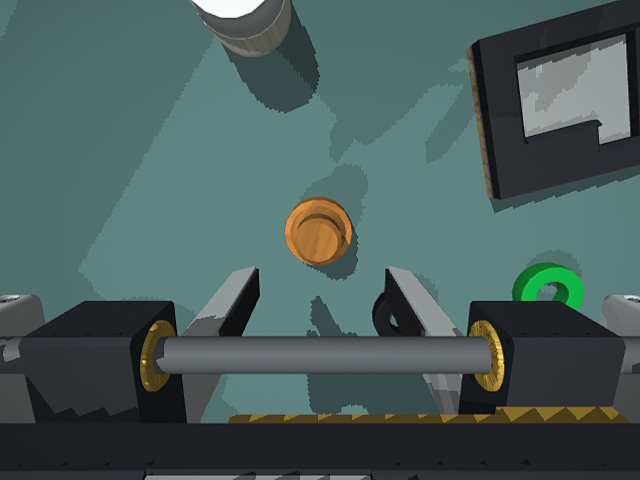

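Call:
play_rows --motion '[-0.005, 0.002, -0.001, 0.015, 0.009, -0.004, -0.5, 0, 0, 0, 0.02, 0.001, 0, -0.5, 0, 0, 0, 0.015, 0, 0, -0.5, 0, 0, 0, 0, 0, 0, -0.5, 0, 0, 0, 0, 0, 0, -0.5]'

```text
clock: 23.55
eef_pos: [411.0, 207.7, 58.8]
eef_rot: [0.771, 1.562, 0.385]
wrist_force: [0.5, -0.4, 0.4]
finger_gap: 70.6
```

```bash
python3 - <<'E'
from v import *
go([409,208.4,33],-.385)
E
```

```text
clock 23.55 tcp [411.  207.7  58.8] jaw yaw -0.386 j6 0.775 tilt x [ 0.008   0.0033 -1.    ] gap 70.6 F [ 0.5 -0.4  0.4]
shift tool m [ 0.0257 -0.0002 -0.0023] rotvec [-0.001  0.006 -0.006] dist 25.8
tool y world [0.377 0.926 0.006] z [ 0.926 -0.377  0.006]
```

Call:
play_rows --motion '[-0.001, 0.006, -0.006, 0.012, 0, -0.002, -0.5, 0, 0, 0, 0.008, 0, 0, -0.5, 0, 0, 0, 0.002, 0, 0, -0.5, 0, 0, 0, 0, 0, 0, -0.5, 0, 0, 0, 0, 0, 0, -0.5]'

```text
clock: 24.05
eef_pos: [410.1, 208.7, 37.1]
eef_rot: [0.734, 1.568, 0.348]
wrist_force: [0.8, -0.7, -0.5]
finger_gap: 70.5
```

```bash
python3 - <<'E'
from v import *
go([409,208.4,33],-.385)
E
```

```text
clock 24.05 tcp [410.1 208.7  37.1] jaw yaw -0.386 j6 0.777 tilt x [ 2.5e-03  9.0e-04 -1.0e+00] gap 70.5 F [ 0.8 -0.7 -0.5]
shift tool m [ 0.0041 -0.0007 -0.0009] rotvec [-0.001  0.002 -0.002] dist 4.2
tool y world [0.376 0.927 0.002] z [ 0.927 -0.376  0.002]
```

Call:
play_rows --motion '[-0.001, 0.002, -0.002, 0.004, -0.0007, -0.001, -0.5, 0, 0, 0, 0, 0, 0, 0, 0, 0, 0, 0, 0, 0, 1, 0, 0, 0, 0, 0, 0, 1, 0, 0, 0, 0, 0, 0, 1, 0, 0, 0, 0, 0, 0, 1, 0, 0, 0, 0, 0, 0, 1]' --newtons 30

```text
clock: 24.75
eef_pos: [409.2, 208.5, 33.3]
eef_rot: [0.456, 1.57, 0.072]
wrist_force: [0.7, -0.8, -1.1]
finger_gap: 33.0
```

```bash
python3 - <<'E'
from v import *
go([409,208.4,150],-.385)
E
```

```text
clock 24.75 tcp [409.2 208.5  33.3] jaw yaw -0.384 j6 0.776 tilt x [ 6.e-04  0.e+00 -1.e+00] gap 33.0 F [ 0.7 -0.8 -1.1]
shift tool m [-0.1167 -0.0002 -0.    ] rotvec [ 0.001  0.001 -0.   ] dist 116.7
tool y world [0.375 0.927 0.   ] z [ 0.927 -0.375  0.001]
```

Call:
play_rows --motion '[0, 0, 0, -0.015, 0, 0, 1, 0, 0, 0, -0.03, 0, 0, 1, 0, 0, 0, -0.03, 0, 0, 1, 0, 0, 0, -0.03, 0, 0, 1, 0, 0, 0, -0.005, -0.0145, 0.015, 1, 0, 0, 0, 0, -0.029, 0.0298, 1, 0, 0, 0, 0, -0.029, 0.0298, 1, 0, 0, 0, 0, -0.029, 0.0298, 1, 0, 0, 0, 0, -0.029, 0.0298, 1, 0, 0, 0, 0, -0.029, 0.0298, 1, 0, 0, 0, 0, -0.029, 0.0298, 1, 0, 0, 0, 0, -0.029, 0.0298, 1, 0, 0, 0, 0, -0.029, 0.0298, 1, 0, 0, 0, 0, -0.029, 0.0298, 1, 0, 0, 0, 0, -0.029, 0.0298, 1, 0, 0, 0, 0, -0.0145, 0.015, 1, 0, 0, 0, 0, 0, 0, 1, 0, 0, 0, 0, 0, 0, 1]'

```text
clock: 26.55
eef_pos: [598.1, -227.6, 145.6]
eef_rot: [-3.057, 1.568, 2.844]
wrist_force: [-1.5, 0.6, -1.2]
finger_gap: 33.3
```

```bash
python3 - <<'E'
from v import *
snap('wrist','w19')
go([621,-273.2,120],-.385)
E
```

```text
clock 26.6 tcp [ 598.1 -227.3  145.7] jaw yaw -0.382 j6 -0.038 tilt x [-2.5e-03  7.0e-04 -1.0e+00] gap 33.1 F [-0.1  0.1 -1.8]
shift tool m [ 0.0256 -0.034   0.0384] rotvec [ 0.003 -0.003  0.   ] dist 57.4
tool y world [ 0.373  0.928 -0.   ] z [ 0.928 -0.373 -0.003]
```

View pics/w19.png

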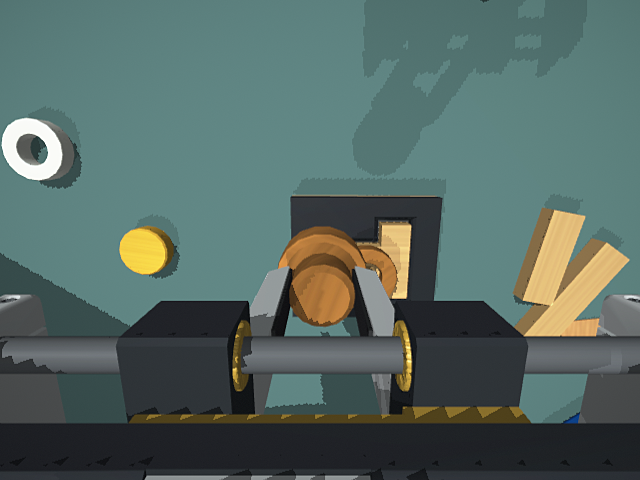

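Call:
play_rows --motion '[0.003, -0.003, 0, 0, -0.016, 0.018, 1, 0, 0, 0, 0, -0.015, 0.017, 1, 0, 0, 0, 0, 0, 0, 1, 0, 0, 0, 0, 0, 0, 1, 0, 0, 0, 0, 0, 0, 1]'

```text
clock: 27.1
eef_pos: [619.0, -263.9, 146.6]
eef_rot: [2.154, 1.57, 1.775]
wrist_force: [-0.7, -0.2, -0.7]
finger_gap: 33.3
```

```bash
python3 - <<'E'
from v import *
go([621.1,-273.2,110],-.385)
E
```

```text
clock 27.1 tcp [ 619.  -263.9  146.6] jaw yaw -0.379 j6 -0.079 tilt x [-1.e-04  4.e-04 -1.e+00] gap 33.3 F [-0.7 -0.2 -0.7]
shift tool m [ 0.0366 -0.0079  0.0054] rotvec [ 0.006 -0.    -0.   ] dist 37.8
tool y world [0.37  0.929 0.   ] z [ 0.929 -0.37  -0.   ]
```

Call:
play_rows --motion '[0.006, 0, 0, 0.012, -0.007, 0.005, 1, 0, 0, 0, 0.014, 0, 0, 1, 0, 0, 0, 0.006, 0, 0, 1, 0, 0, 0, 0, 0, 0, 1, 0, 0, 0, 0, 0, 0, 1]'

```text
clock: 27.6
eef_pos: [620.5, -270.6, 111.0]
eef_rot: [2.845, 1.569, 2.461]
wrist_force: [-0.5, 0.3, -0.6]
finger_gap: 33.2
```

```bash
python3 - <<'E'
from v import *
snap('side','s20'); snap('scene','c20')
go([621.1,-273.2,77.3],-.385)
for n,f in [('side','s20'),('scene','c20')]:
    u=px(n,(621,-273,60)); u=[int(x) for x in u]; p=cv2.imread(f'pics/{f}.png')[u[1]-50:u[1]+50,u[0]-65:u[0]+65]
    cv2.imwrite(f'pics/{f}c.png',cv2.resize(p,(780,600),interpolation=cv2.INTER_CUBIC))
E
```

```text
clock 27.7 tcp [ 620.7 -270.7  111.4] jaw yaw -0.384 j6 -0.082 tilt x [-0.0012  0.001  -1.    ] gap 33.2 F [ 0.1  0.5 -1. ]
shift tool m [ 0.0341 -0.0022  0.0014] rotvec [ 0.001 -0.001 -0.001] dist 34.2
tool y world [0.374 0.927 0.001] z [ 0.927 -0.374 -0.001]
```

View pics/s20c.png

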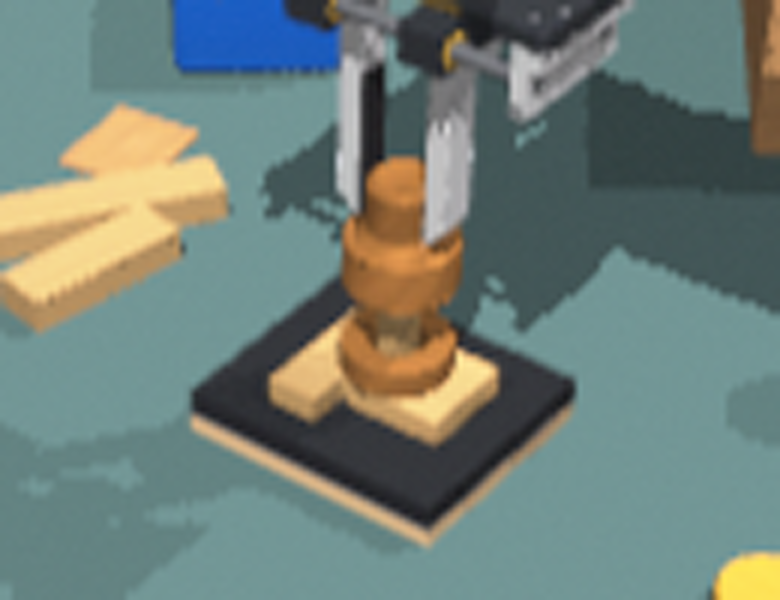

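View pics/c20c.png

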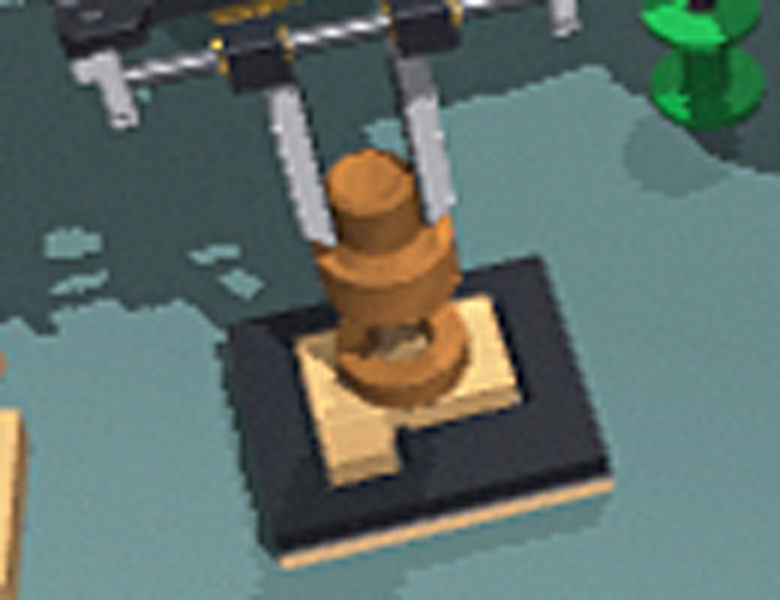

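The foot is upright and nearly aligned. I'll trim it sideways, then lower it.

Call:
play_rows --motion '[0.001, -0.001, -0.001, 0.003, -0.0022, 0.0012, 1, 0, 0, 0, 0, 0, 0, 1, 0, 0, 0, 0, 0, 0, 1]'

```text
clock: 28.0
eef_pos: [621.3, -273.6, 109.2]
eef_rot: [-0.522, 1.569, -0.906]
wrist_force: [0.5, -0.0, -1.2]
finger_gap: 33.1
```

```bash
python3 - <<'E'
from v import *
go([621.1,-273.2,77.3],-.385)
E
```

```text
clock 28.0 tcp [ 621.3 -273.6  109.2] jaw yaw -0.385 j6 -0.083 tilt x [ 9.0e-04 -1.1e-03 -1.0e+00] gap 33.1 F [ 0.5 -0.  -1.2]
shift tool m [ 0.0319  0.0003 -0.0004] rotvec [0.    0.001 0.001] dist 31.9
tool y world [ 0.375  0.927 -0.001] z [ 0.927 -0.375  0.001]
```

Call:
play_rows --motion '[0, 0.001, 0.001, 0.006, 0.0003, -0.0003, 1, 0, 0, 0, 0.007, 0, 0, 1, 0, 0, 0, 0.007, 0, 0, 1, 0, 0, 0, 0.002, 0, 0, 1, 0, 0, 0, 0, 0, 0, 1]'

```text
clock: 28.5
eef_pos: [620.9, -273.1, 84.8]
eef_rot: [2.386, 1.57, 2.001]
wrist_force: [-0.0, -0.1, -1.1]
finger_gap: 33.1
```

```bash
python3 - <<'E'
from v import *
go([621.1,-273.2,77.3],-.385)
E
```

```text
clock 28.5 tcp [ 620.9 -273.1   84.8] jaw yaw -0.385 j6 -0.084 tilt x [-3.e-04  6.e-04 -1.e+00] gap 33.1 F [-0.  -0.1 -1.1]
shift tool m [ 0.0075 -0.      0.0002] rotvec [ 0.    -0.001 -0.   ] dist 7.5
tool y world [0.376 0.927 0.   ] z [ 0.927 -0.376 -0.001]
```

Call:
play_rows --motion '[0, 0, 0, 0.004, 0, 0, 1, 0, 0, 0, 0.003, 0, 0, 1, 0, 0, 0, 0.001, 0, 0, 1, 0, 0, 0, 0.001, 0, 0, 1]'

```text
clock: 28.9
eef_pos: [621.3, -273.2, 77.3]
eef_rot: [0.25, 1.57, -0.134]
wrist_force: [-5.1, 2.8, 11.0]
finger_gap: 33.4
```

```bash
python3 - <<'E'
from v import *
go([621.1,-273.2,77.3],-.385)
E
```

```text
clock 28.9 tcp [ 621.3 -273.2   77.3] jaw yaw -0.385 j6 -0.084 tilt x [ 1.e-03 -1.e-04 -1.e+00] gap 33.4 F [-5.1  2.8 11. ]
shift tool m [-0.     -0.0001 -0.0002] rotvec [ 0.     0.001 -0.   ] dist 0.2
tool y world [0.375 0.927 0.   ] z [ 0.927 -0.375  0.001]
```

Call:
play_rows --motion '[0, 0, 0, 0, 0, 0, 1, 0, 0, 0, 0, 0, 0, -0.3, 0, 0, 0, 0, 0, 0, -0.3, 0, 0, 0, 0, 0, 0, -0.3, 0, 0, 0, -0.01, 0, 0, -0.3, 0, 0, 0, -0.03, 0, 0, -0.3, 0, 0, 0, -0.03, 0, 0, -1, 0, 0, 0, -0.02, 0, 0, -1, 0, 0, 0, 0, -0.03, 0, -1, 0, 0, 0, 0, -0.04, 0, -1, 0, 0, 0, 0, -0.03, 0, -1, 0, 0, 0, 0, 0, 0, -1, 0, 0, 0, 0, 0, 0, -1]'

```text
clock: 30.2
eef_pos: [583.5, -368.4, 178.1]
eef_rot: [-0.121, 1.564, -0.504]
wrist_force: [0.2, -0.1, 0.9]
finger_gap: 94.2
```

```bash
python3 - <<'E'
from v import *
snap('wrist','w21')
go([430,-182,175],-.385)
u=px('wrist',(621,-273,70)); print(u)
rnd('w21',(5,150,30),(16,255,255),u,75,[p for p in FOOT]+[cyl(27,-16,0)],(621,-273),44)
u=px('wrist',(430,-182,8)); print(u)
rnd('w21',(20,110,40),(32,255,255),u,60,CAP,(430,-182))
E
```

```text
clock 30.25 tcp [ 583.5 -368.3  178.1] jaw yaw -0.383 j6 -0.234 tilt x [ 0.006  -0.0035 -1.    ] gap 94.0 F [-0.3 -1.   0.2]
shift tool m [ 0.0015  0.1155 -0.212 ] rotvec [0.002 0.007 0.001] dist 241.4
tool y world [ 0.373  0.928 -0.001] z [ 0.928 -0.373  0.007]
(np.float64(320.8954870128991), np.float64(114.56973997764385))
3575 (array([ 620.531, -273.524,    0.   ]), np.float64(0.945))
(np.float64(101.81501683136136), np.float64(108.05313463360295))
2286 (array([ 433.188, -181.201,    0.   ]), np.float64(0.935))
```

View pics/w21.png

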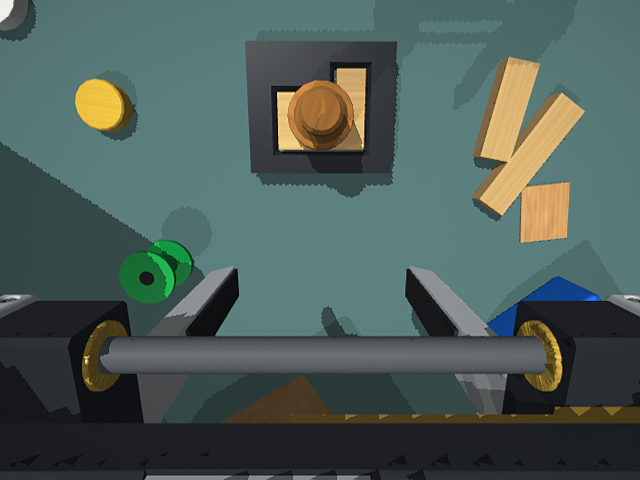

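Call:
play_rows --motion '[0, 0.007, 0.001, 0, 0.006, -0.018, -1, 0, 0, 0, 0, 0.012, -0.034, -1, 0, 0, 0, 0, 0.012, -0.034, -1, 0, 0, 0, 0, 0.012, -0.034, -1, 0, 0, 0, 0.01, 0.012, -0.034, -1, 0, 0, 0, 0.02, 0.012, -0.03, -0.8, 0, 0, 0, 0.02, 0.006, -0.015, -0.8, 0, 0, 0, 0.02, 0, 0, -0.8, 0, 0, 0, 0, 0, 0, -0.8, 0, 0, 0, 0, 0, 0, -0.8, 0, 0, 0, 0, 0, 0, -0.8]'

```text
clock: 31.35
eef_pos: [423.5, -212.4, 109.0]
eef_rot: [0.029, 1.566, -0.341]
wrist_force: [0.5, -0.6, 0.1]
finger_gap: 84.5
```

```bash
python3 - <<'E'
from v import *
snap('wrist','w22')
go([432,-181.5,60],-.385)
u=px('wrist',(432,-181.5,8)); print(u)
rnd('w22',(18,90,30),(34,255,255),u,70,CAP,(432,-181))
E
```

```text
clock 31.4 tcp [ 423.6 -212.6  109.2] jaw yaw -0.37 j6 -0.174 tilt x [ 0.0052 -0.0019 -1.    ] gap 84.4 F [ 0.  -0.2  1.1]
shift tool m [ 0.0492  0.032  -0.0037] rotvec [ 0.015  0.006 -0.   ] dist 58.8
tool y world [0.361 0.932 0.   ] z [ 0.932 -0.361  0.006]
(np.float64(317.96434287769904), np.float64(203.44591236799258))
2498 (array([ 432.435, -180.166,    0.   ]), np.float64(0.963))
```

View pics/w22.png

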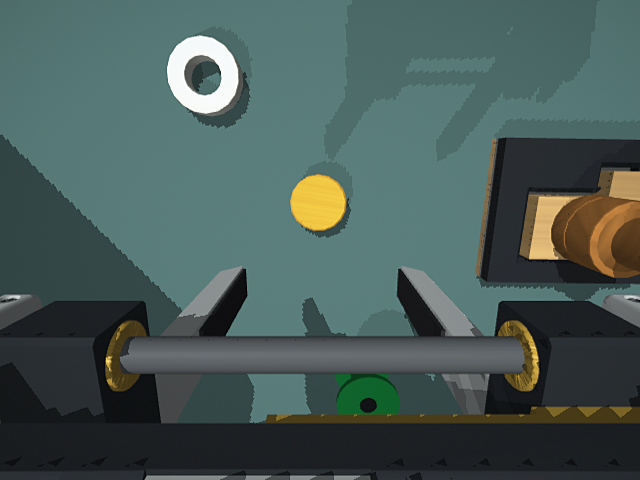

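Call:
play_rows --motion '[0.015, 0.006, 0, 0.015, 0.015, -0.004, -0.8, 0, 0, 0, 0.02, 0.015, 0, -0.8, 0, 0, 0, 0.02, 0, 0, -0.8, 0, 0, 0, 0.01, 0, 0, -0.8, 0, 0, 0, 0, 0, 0, -0.8, 0, 0, 0, 0, 0, 0, -0.8]'

```text
clock: 32.0
eef_pos: [434.9, -184.6, 46.7]
eef_rot: [-0.108, 1.564, -0.494]
wrist_force: [-0.2, 0.4, 0.2]
finger_gap: 84.7
```

```bash
python3 - <<'E'
from v import *
snap('wrist','w23')
go([432.4,-180.3,3.5],-.385)
u=px('wrist',(432,-180.5,8)); print(u)
rnd('w23',(18,90,30),(34,255,255),u,90,CAP,(432,-181))
E
```

```text
clock 32.05 tcp [ 434.9 -184.6   46.8] jaw yaw -0.386 j6 -0.092 tilt x [ 0.0067 -0.0036 -1.    ] gap 84.7 F [ 0.6 -0.1  0.1]
shift tool m [ 0.0433  0.0031 -0.0043] rotvec [-0.001  0.008  0.001] dist 43.6
tool y world [ 0.377  0.926 -0.001] z [ 0.926 -0.377  0.008]
(np.float64(316.32631228574206), np.float64(258.77443131838373))
3873 (array([ 432.404, -180.028,    0.   ]), np.float64(0.952))
```

Call:
play_rows --motion '[-0.001, 0.008, 0.001, 0.015, 0.003, -0.004, -0.8, 0, 0, 0, 0.012, 0, 0, -0.8, 0, 0, 0, 0.006, 0, 0, -0.8, 0, 0, 0, 0, 0, 0, -0.8, 0, 0, 0, 0, 0, 0, -0.8]'

```text
clock: 32.55
eef_pos: [432.6, -180.6, 12.0]
eef_rot: [0.327, 1.57, -0.059]
wrist_force: [0.1, -0.5, 0.1]
finger_gap: 84.6
```

```bash
python3 - <<'E'
from v import *
go([432.4,-180.1,3.5],-.385)
E
```

```text
clock 32.55 tcp [ 432.6 -180.6   12. ] jaw yaw -0.386 j6 -0.088 tilt x [ 4.e-04 -0.e+00 -1.e+00] gap 84.6 F [ 0.1 -0.5  0.1]
shift tool m [ 0.0085  0.0004 -0.0004] rotvec [-0.001  0.    -0.   ] dist 8.5
tool y world [0.377 0.926 0.   ] z [ 0.926 -0.377  0.   ]
```

Call:
play_rows --motion '[0, 0, 0, 0.006, 0.0004, -0.0003, -0.8, 0, 0, 0, 0.002, 0, 0, -0.3, 0, 0, 0, 0, 0, 0, 0.3, 0, 0, 0, 0, 0, 0, 1, 0, 0, 0, 0, 0, 0, 1, 0, 0, 0, 0, 0, 0, 1, 0, 0, 0, 0, 0, 0, 1]' --newtons 20

```text
clock: 33.25
eef_pos: [433.0, -180.4, 4.1]
eef_rot: [0.006, 1.569, -0.38]
wrist_force: [0.3, 0.1, 0.2]
finger_gap: 45.2
```

```bash
python3 - <<'E'
from v import *
snap('wrist','w24')
go([432.4,-180.1,150],-.385)
E
```

```text
clock 33.3 tcp [ 433.  -180.4    4.1] jaw yaw -0.386 j6 -0.087 tilt x [ 1.8e-03 -7.0e-04 -1.0e+00] gap 45.4 F [-0.3  0.7 -0.2]
shift tool m [-0.1459  0.     -0.0004] rotvec [-0.001  0.002  0.   ] dist 145.9
tool y world [ 0.377  0.926 -0.   ] z [ 0.926 -0.377  0.002]
```

View pics/w24.png

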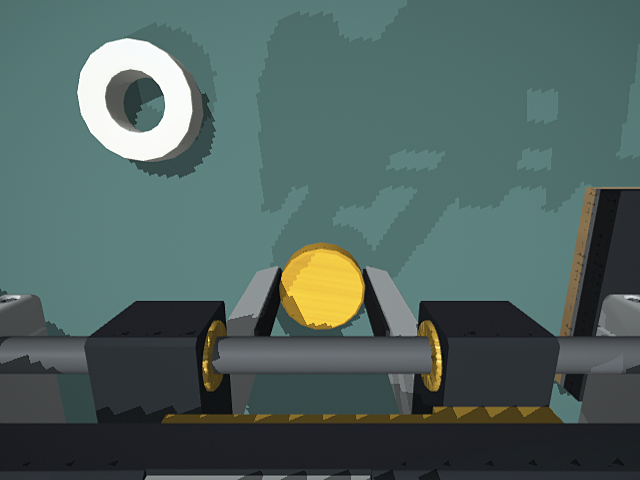

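Call:
play_rows --motion '[0, 0.002, 0, -0.015, 0, 0, 1, 0, 0, 0, -0.03, 0, 0, 1, 0, 0, 0, -0.03, 0, 0, 1, 0, 0, 0, -0.03, 0, 0, 1, 0, 0, 0, -0.03, 0, 0, 1, 0, 0, 0, -0.015, 0, 0, 1, 0, 0, 0, 0, -0.001, 0.015, 1, 0, 0, 0, 0, -0.002, 0.035, 1, 0, 0, 0, 0, -0.003, 0.035, 1, 0, 0, 0, 0, -0.003, 0.035, 1, 0, 0, 0, 0, -0.003, 0.035, 1, 0, 0, 0, 0, -0.001, 0.02, 1, 0, 0, 0, 0, 0, 0, 1, 0, 0, 0, 0, 0, 0, 1, 0, 0, 0, 0, 0, 0, 1]'

```text
clock: 34.8
eef_pos: [593.7, -260.0, 158.8]
eef_rot: [3.067, 1.568, 2.681]
wrist_force: [0.1, -0.2, -0.6]
finger_gap: 45.1
```

```bash
python3 - <<'E'
from v import *
go([620.9,-273.3,125],-.385)
E
```

```text
clock 34.8 tcp [ 593.7 -260.   158.8] jaw yaw -0.386 j6 -0.083 tilt x [-0.0028  0.0014 -1.    ] gap 45.1 F [ 0.1 -0.2 -0.6]
shift tool m [ 0.0337 -0.0021  0.0303] rotvec [-0.001 -0.003 -0.   ] dist 45.4
tool y world [0.377 0.926 0.   ] z [ 0.926 -0.377 -0.003]
```

Call:
play_rows --motion '[-0.001, -0.003, 0, 0, -0.001, 0.015, 1, 0, 0, 0, 0.01, -0.001, 0.012, 1, 0, 0, 0, 0.012, 0, 0, 1, 0, 0, 0, 0.006, 0, 0, 1, 0, 0, 0, 0, 0, 0, 1, 0, 0, 0, 0, 0, 0, 1]'

```text
clock: 35.4
eef_pos: [615.4, -270.5, 131.2]
eef_rot: [0.742, 1.57, 0.357]
wrist_force: [-0.0, 0.4, 0.3]
finger_gap: 45.1
```

```bash
python3 - <<'E'
from v import *
go([620.9,-273.3,115],-.385)
E
```

```text
clock 35.4 tcp [ 615.4 -270.5  131.2] jaw yaw -0.385 j6 -0.084 tilt x [ 3.e-04  1.e-04 -1.e+00] gap 45.1 F [-0.   0.4  0.3]
shift tool m [ 0.0163 -0.0005  0.0061] rotvec [ 0.  0. -0.] dist 17.4
tool y world [0.375 0.927 0.   ] z [ 0.927 -0.375  0.   ]
```

Call:
play_rows --motion '[0, 0, 0, 0.008, -0.0005, 0.006, 1, 0, 0, 0, 0.006, 0, 0, 1, 0, 0, 0, 0, 0, 0, 1, 0, 0, 0, 0, 0, 0, 1]'

```text
clock: 35.8
eef_pos: [621.2, -273.4, 117.0]
eef_rot: [0.089, 1.569, -0.296]
wrist_force: [-0.0, -0.0, -0.5]
finger_gap: 45.5
```

```bash
python3 - <<'E'
from v import *
snap('side','s25'); snap('scene','c25')
go([620.9,-273.3,91],-.385)
o=[]
for n,f in [('side','s25'),('scene','c25')]:
    u=px(n,(621,-273,70)); u=[int(x) for x in u]; p=cv2.imread(f'pics/{f}.png')[u[1]-50:u[1]+50,u[0]-50:u[0]+50]
    o.append(cv2.resize(p,(400,400),interpolation=cv2.INTER_CUBIC))
cv2.imwrite(f'pics/sc25.png',np.hstack(o))
E
```

```text
clock 35.9 tcp [ 621.1 -273.4  117.1] jaw yaw -0.385 j6 -0.084 tilt x [ 1.4e-03 -4.0e-04 -1.0e+00] gap 45.2 F [-0.3  0.   0.2]
shift tool m [ 0.0261 -0.     -0.0003] rotvec [ 0.     0.001 -0.   ] dist 26.1
tool y world [0.375 0.927 0.   ] z [ 0.927 -0.375  0.001]
```

View pics/sc25.png

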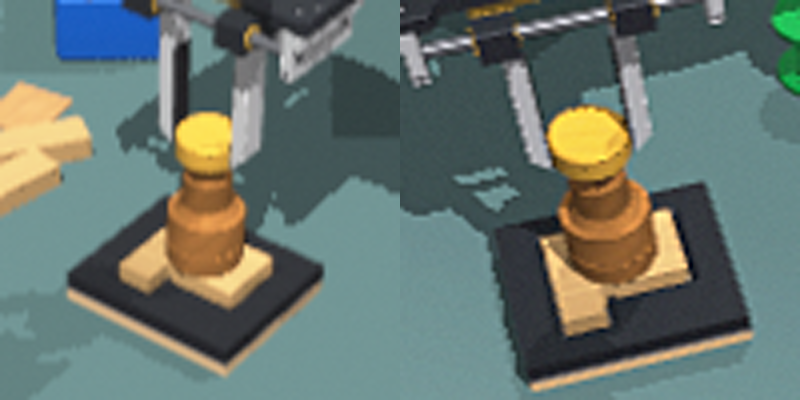

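Aligned above the neck. Lowering.

Call:
play_rows --motion '[0, 0.001, 0, 0.006, 0, -0.0003, 1, 0, 0, 0, 0.006, 0, 0, 1, 0, 0, 0, 0.005, 0, 0, 1, 0, 0, 0, 0.001, 0, 0, 1, 0, 0, 0, 0, 0, 0, 1]'

```text
clock: 36.4
eef_pos: [620.8, -273.2, 97.5]
eef_rot: [0.481, 1.571, 0.096]
wrist_force: [-0.3, -0.0, -1.1]
finger_gap: 45.2
```

```bash
python3 - <<'E'
from v import *
go([620.9,-273.3,91],-.385)
E
```

```text
clock 36.4 tcp [ 620.8 -273.2   97.5] jaw yaw -0.385 j6 -0.084 tilt x [ 3.e-04  0.e+00 -1.e+00] gap 45.2 F [-0.3 -0.  -1.1]
shift tool m [ 0.0065 -0.      0.0002] rotvec [ 0.  0. -0.] dist 6.5
tool y world [0.375 0.927 0.   ] z [ 0.927 -0.375  0.   ]
```

Call:
play_rows --motion '[0, 0, 0, 0.004, 0, 0, 1, 0, 0, 0, 0.002, 0, 0, 1, 0, 0, 0, 0.001, 0, 0, 1, 0, 0, 0, 0.001, 0, 0, 1]'

```text
clock: 36.8
eef_pos: [621.3, -273.5, 91.1]
eef_rot: [-0.056, 1.568, -0.441]
wrist_force: [-4.5, 1.9, 10.0]
finger_gap: 45.3
```

```bash
python3 - <<'E'
from v import *
go([620.9,-273.3,91],-.385)
E
```

```text
clock 36.8 tcp [ 621.3 -273.5   91.1] jaw yaw -0.385 j6 -0.084 tilt x [ 0.0022 -0.0011 -1.    ] gap 45.3 F [-4.5  1.9 10. ]
shift tool m [ 0.0001  0.     -0.0004] rotvec [0.    0.002 0.   ] dist 0.4
tool y world [ 0.375  0.927 -0.   ] z [ 0.927 -0.375  0.002]
```

Seated on the neck top at the expected height. I'll release and back off.

Call:
play_rows --motion '[0, 0, 0, 0, 0, 0, 1, 0, 0, 0, 0, 0, 0, -0.5, 0, 0, 0, 0, 0, 0, -0.5, 0, 0, 0, 0, 0, 0, -0.5, 0, 0, 0, 0, 0, 0, -0.5, 0, 0, 0, -0.01, 0, 0, -0.5, 0, 0, 0, -0.03, 0, 0, -0.5, 0, 0, 0, -0.03, 0, 0, -0.5, 0, 0, 0, -0.015, 0, 0, -0.5, 0, 0, 0, 0, -0.03, 0, -0.5, 0, 0, 0, 0, -0.04, 0, -0.5, 0, 0, 0, 0, -0.03, 0, -0.5, 0, 0, 0, 0, 0, 0, -0.5, 0, 0, 0, 0, 0, 0, -0.5]'

```text
clock: 38.2
eef_pos: [583.3, -368.5, 186.8]
eef_rot: [-0.137, 1.563, -0.52]
wrist_force: [0.2, 0.1, 0.6]
finger_gap: 70.5
```

```bash
python3 - <<'E'
from v import *
snap('wrist','w26');snap('side','s26'); snap('scene','c26')
go([583,-368,178],-.385)
for n,f in [('wrist','w26'),('side','s26'),('scene','c26')]:
    u=px(n,(621,-273,95)); print(n,u)
    rnd(f,(19,110,30),(34,255,255),u,50 if n=='wrist' else 25,CAP,(621,-273),87,n)
o=[]
for n,f,r in [('wrist','w26',75),('side','s26',50),('scene','c26',50)]:
    u=px(n,(621,-273,70)); u=[int(x) for x in u]; p=cv2.imread(f'pics/{f}.png')[u[1]-r:u[1]+r,u[0]-r:u[0]+r]
    o.append(cv2.resize(p,(266,266),interpolation=cv2.INTER_CUBIC))
cv2.imwrite(f'pics/sc26.png',np.hstack(o))
E
```

```text
clock 38.35 tcp [ 583.7 -367.5  186.5] jaw yaw -0.381 j6 -0.234 tilt x [ 0.0067 -0.0039 -1.    ] gap 70.5 F [-0.   0.   0.7]
shift tool m [ 0.0085 -0.0007 -0.0005] rotvec [0.004 0.008 0.001] dist 8.5
tool y world [ 0.372  0.928 -0.001] z [ 0.928 -0.372  0.008]
wrist (np.float64(321.2845809126372), np.float64(112.80273236874534))
3936 (array([ 620.235, -273.403,    0.   ]), np.float64(0.797))
side (np.float64(344.9292927661847), np.float64(151.84288334587217))
210 (array([ 619.154, -271.731,    0.   ]), np.float64(0.905))
scene (np.float64(232.84651560933565), np.float64(156.3139010227615))
295 (array([ 621.478, -273.162,    0.   ]), np.float64(0.892))
```

View pics/sc26.png

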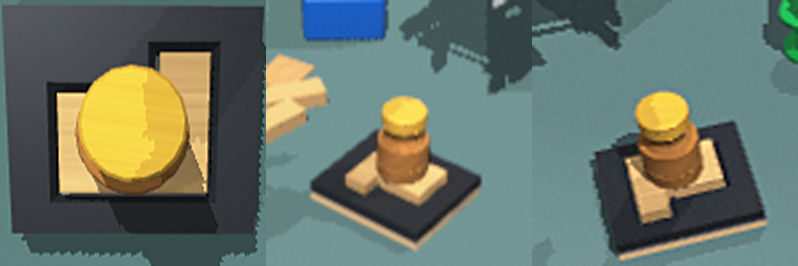

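The stack is complete and upright, and the arm is clear of it. Handing in.

```bash
python3 - <<'E'
from h import *
print(sign_off()); print(read_state()['clock'])
E
```

```text
the job is handed in; nothing more can be done
None
the job is handed in; nothing more can be done
```

The sofa foot is built upside down in the fitting cradle, at (621, −273), and the job was handed in at about 38 s; no verdict came back. I pressed the plinth home, then fitted the brown collar, the foot (wide end down) and the brass cap. Each part was seated under light force and let go before I fetched the next.

**Last checks:**
- **Heights at contact:** each part touched at the expected height: TCP z was 31.3 mm for the plinth, 31.3 for the collar, 77.3 for the foot and 91.1 for the cap.
- **Position after release:** fits to the camera pictures put the plinth, collar and foot within about 1 mm of the cradle axis.
- **Final pictures:** all three cameras show the stack upright and the gripper clear of it.

**Weaker readings:** the cap fits from the three cameras differ by about 2–3 mm. The wrist fit overlapped the cap poorly (0.80) because part of the wooden foot was counted as cap. The side camera puts the cap about 2 mm off, which is within its calibration. I did not measure the bystanders again at the end, but the arm never went near enough to touch the spool, tin or screwdriver.

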